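Scoop gudgeon pins out of a parts tote and park the loaded scoop

TASK

Take the red scoop by its grip bar and use it to scoop both steel gudgeon pins out of the blue tote without touching them with the gripper (the tote's far end and corner make a good backstop for filling the pan). Then nest the loaded scoop, level and fully down, in the yellow tray of matching outline, with both pins still in it, and let go. Leave the casting in the tote and the bottle, carton and gear where they are, and let no pin fall on the bench.

Things in the scene. Friction and masses are not known exactly. Their poses are not given: they have to be found in the camera images.
- tote: Blue open plastic tote, fixed to the bench. Outside 310 (x) x 205 (y) x 75 mm high, walls and floor 5 mm thick, so inside 300 x 195 mm with the inner floor 5 mm above its origin. Origin: centre of the underside. Its +x end is the far end wall, away from the robot.
- casting: Loose aluminium valve-body casting, a 240 x 55 x 50 mm block (1.6 kg) lying in the tote along its +y wall, leaving a free lane about 139 mm wide along the -y wall. Origin: centre of its underside, x along its length. Bystander: leave in place.
- pin_a_center (a point): Centre of a polished, oiled and slippery steel gudgeon pin (round bar 72 mm long, 30 mm diameter, about 0.22 kg, free to roll) lying in the tote's free lane between casting and the tote's -y wall, roughly across the tote. The point's y axis is the pin's long axis; its x and z axes turn as it rolls.
- pin_b_center (a point): Centre of a polished, oiled and slippery steel gudgeon pin (round bar 72 mm long, 30 mm diameter, about 0.22 kg, free to roll) lying in the tote's free lane between casting and the tote's -y wall, roughly across the tote. The point's y axis is the pin's long axis; its x and z axes turn as it rolls.
- scoop: Loose red scoop, about 0.36 kg, standing flat on the bench: tapered flat-bottomed pan 130 mm long (x), open at the mouth. Outer width 120 mm at the mouth (x = +65 mm), 96 mm at the back (x = -65 mm). Origin: centre of the pan's underside; +x points out of the mouth, z up. Walls 3 mm: sides 24 mm high (40 mm in the back half), back 46 mm. A 12 x 26 mm post at the back carries the grip bar.
- scoop_lip (a point): Middle of the scoop's steel lip edge, on the underside at the mouth (x = +65 mm in the scoop's frame, z = 0). The lip is 2 mm thick and ramps up over 37 mm to a sill 6 mm high; side walls start 7 mm behind the edge. Pins that roll back over the sill stay in the pan (floor 2.5 mm thick); tip the mouth up well over 8 degrees to make them roll back.
- scoop_grip (a point): Middle of the gripping length of the scoop's black grip bar, 8 mm behind the pan's centre and 88 mm above the pan's underside. The bar is 90 mm long (along the scoop's x, from x = -65 to +25 mm), 20 mm wide (y) and 24 mm tall; the space under it is free. Axes as the scoop's.
- holder: Yellow shallow tray, fixed to the bench, with the scoop pan's tapered outline plus 4 mm all round (inside 138 mm long, 129 mm wide at its wide +x end, 103 mm at its -x end). Floor 4 mm thick, rim 20 mm high, walls 4 mm thick. Origin: centre of the underside. The nested scoop has its origin straight above the tray's origin, 4 mm up, and its +x along the tray's +x.
- oil_bottle: Grey oil bottle with red cap, 72 mm diameter, 165 mm tall, standing. Origin: centre of the underside. Bystander.
- carton: Cardboard carton 75 x 85 x 70 mm. Origin: centre of the underside. Bystander.
- gear: Dark steel gear with hub, 86 mm diameter, 45 mm high, lying flat. Origin: centre of the underside. Bystander.

How it is judged (in metres and radians):
On the way:
1. the scoop, lifted clear of the tote's rim, carries both pins (x of pin_a_center in the frame of scoop between -0.065 and 0.065 m and y of pin_a_center in the frame of scoop between -0.056 and 0.056 m and z of pin_a_center in the frame of scoop between 0.008 and 0.05 m and x of pin_b_center in the frame of scoop between -0.065 and 0.065 m and y of pin_b_center in the frame of scoop between -0.056 and 0.056 m and z of pin_b_center in the frame of scoop between 0.008 and 0.05 m and height (world z) of scoop above 0.085 m), for 0.2 s.
At the end, for the whole second after the job is handed in: The scoop lies in the yellow tray: origin within 8 mm of the tray's along each tray axis, bottom on the tray's floor (less than 8 mm above the tray's underside), within 0.14 rad in direction and 0.06 rad of level, both pins in its pan, everything at rest and released (x of pin_a_center in the frame of scoop between -0.065 and 0.065 m and y of pin_a_center in the frame of scoop between -0.056 and 0.056 m and z of pin_a_center in the frame of scoop between 0.008 and 0.05 m and x of pin_b_center in the frame of scoop between -0.065 and 0.065 m and y of pin_b_center in the frame of scoop between -0.056 and 0.056 m and z of pin_b_center in the frame of scoop between 0.008 and 0.05 m and x of scoop in the frame of holder between -0.008 and 0.008 m and y of scoop in the frame of holder between -0.008 and 0.008 m and z of scoop in the frame of holder below 0.008 m and angle between the x axis of scoop and the x axis of holder, either way round below 0.14 rad and angle between scoop's own z axis and vertical below 0.06 rad and linear speed of scoop below 0.02 m/s and linear speed of each of pin_a, pin_b below 0.03 m/s); the robot touches nothing.
It fails at once if the casting, bottle, carton or gear is pushed more than 30 mm from its place (distance of any of casting, oil_bottle, carton, gear from where it was at the start of the episode above 0.03 m).
It fails at once if the oil bottle is tipped over (angle between oil_bottle's own z axis and vertical above 0.5 rad).
It fails at once if the gripper touches a pin (contact force between the fingers and pin_a above 0.5 N or contact force between the fingers and pin_b above 0.5 N).
It fails at once if a pin falls onto the bench ((height (world z) of pin_a_center below 0.0165 m and horizontal distance between pin_a_center and tote above 0.19 m) or (height (world z) of pin_b_center below 0.0165 m and horizontal distance between pin_b_center and tote above 0.19 m)).
It also fails if it takes over 58 s, if anything falls off the work surface, if the arm or the gripper's body presses on something with over 40 N, if the wrist force passes 120 N, or if a joint passes its speed limit or range.

ROBOT

A 6-joint arm with a two-finger parallel gripper is mounted at the origin on the work surface. World frame = base frame: x ahead of the robot, y to its left, z up, the work surface at z = 0. Lengths are in m, angles in degrees, forces in N, time in s.
With the tool pointing down it reaches from about 0.3 to 0.825 m from the base axis. Payload 5.4 kg.
Tool frame: the origin (TCP) lies at the very end of the fingers, on their centre line; the grasp point (between the pads) lies 19 mm behind it; z points along the fingers, y is the line along which they close (so a half turn about z gives the same grasp; the last joint's range is limited). The gripper opens to 92 mm and grips with 3 to 60 N. Pads are 20 mm wide; open, the fingers measure 128 mm over their backs; the gripper's body (75 mm by 189 mm) begins 69 mm behind the grasp point.
Start: joints at [57.806, 9.076, 91.501, -0, 79.423, -12.038], TCP at [0.198, 0.54, 0.215] pointing down, gripper open.
Joint ranges: [-166.64, 166.64], [-54.1, 131.32], [10.49, 154.53], [-73.88, 253.88], [9.74, 151.15], [-171.62, 171.62]. Speed limits (degrees/s): [147.25, 147.25, 180, 180, 180, 180].

INTERFACE

Orientations are given as [roll, pitch, yaw] about the fixed x, y, z axes, in that order (R = Rz(yaw) Ry(pitch) Rx(roll)).
In Python, from bench import manip, viewer, job gives the robot as it stands.
- The arm moves only by the tool apply_moves, never from a script. Its argument "rows" is a list of rows, each an object of numbers: "x", "y", "z": the shift along the tool's x, y, z each as a share of 250 mm, from -1 to 1; "turn": the turn about the tool's z as a share of 0.15 rad, from -1 to 1. In form: [{"x": .., "y": .., "z": .., "turn": ..}, ...]. A call has exactly 8 rows; each row shifts and turns the commanded pose from where the row before left it, along the tool's axes as they then stand; what a row does not reach is not made up. A row lasts 1/10 s, in which the tool goes at most 50 mm and 8.59 degrees, less where a joint would pass 70% of its speed; a pose out of reach is approached as far as the arm can. A call with a number of a shift or a turn outside -1 to 1 is refused whole. A call with a gripper value outside its range is refused whole. "jaw" is the closure, from -1 (fully open) to 1 (shut), set as the call begins (left out, the last holds). The fingers move at their own pace and stop on an object; "newtons" is the grip in N (left out, the last holds). Time passes only in rows, so rows that do not move let the fingers close, or fill a call up. It gives the time, the measured TCP pose, the force, the opening and the grip force at its end, in the units of the state.
- manip.sense(): the state, without advancing time (a new reading comes with each control period).
- viewer.read_camera(name): name is "scene" or "top" or "wrist"; returns a dict with "image" (400x640x3 uint8, blue, green, red), "vfov" (degrees; the focal length in pixels is half the picture's height over the tangent of half this angle, whatever the lens; pixels are square), "cx", "cy" (the principal point, pixels), "extrinsics" (4x4, takes a point from camera to world coordinates); the wrist camera has in their place "hand_eye" (4x4, takes a point from camera to tool coordinates, whose origin is the TCP and whose axes are the flange's). Camera axes: x right, y up, looking along -z (the intrinsics and any distortion apply to the point x, -y, -z); pixel columns grow to the right and rows downward; lengths in m; the calibration is good to about 2 mm. A picture is of the moment at which its call begins: read the wrist's pose just before it. There is no depth.
- job.hand_in(): hands the job in; it is judged then, once.
The state is a dict: "time": time; "qpos": joint angles; "qd": joint speeds; "joint_efforts": joint torques, N m; "tcp_pos": TCP position; "orientation": TCP orientation; "contact_force": force on the tool from outside, world axes, zero at the start; "ft_torque": the same for the moment, N m; "width": finger opening in m; "finger_force": force on a finger pad.
Only numpy, scipy, OpenCV 4.12 (cv2) and the standard library are available. Lean on these libraries where they do the work, as an engineer would, in place of code of your own. Each camera call takes 0.05 s, during which the arm holds its last target. There are 200 camera calls.

## Working session

There is one attempt and no reset: what is moved stays moved. The work goes in short steps, Python scripts to look and compute and a tool call to move; the robot and the scene stay as the last step left them, time stands still between calls to the robot, and variables do not carry over. Pictures are saved under pics/ and viewed, at most 10 in all, crops included, and the job is handed in when it is done.

Besides the shell and the picture viewer there is one more tool, called after "Request:" as name([rows], argument=value, ...), one row to a line, values as JSON. apply_moves: Moves the arm, as the interface text tells. Shift numbers are shares of 250 mm and turn numbers shares of 0.15 rad, none past 1 either way. Its arguments: {"type":"object","properties":{"rows":{"type":"array"},"jaw":{"type":"number"},"newtons":{"type":"number"}},"required":["rows"]}

```bash
ls; mkdir -p pics; python3 - <<'E'
from bench import manip, viewer, job
import cv2,numpy as np
print(manip.sense())
for n in ["top","scene"]:
    c=viewer.read_camera(n); cv2.imwrite(f"pics/{n}0.png",c["image"])
    print(n,{k:(v if not hasattr(v,'shape') else np.round(v,4).tolist()) for k,v in c.items() if k!="image"})
E
```

```text
pics
{'time': 0.0, 'qpos': array([ 5.78054658e+01,  9.11267567e+00,  9.15694092e+01,  1.14254493e-03,
        7.94231040e+01, -1.20390839e+01]), 'qd': array([-0.01152215,  0.04712398,  0.12417154, -0.11971299, -0.01209346,
        0.01541905]), 'joint_efforts': array([-6.94746268e-05, -3.85576737e+01, -3.22108519e+01,  7.00818468e-02,
        3.78793431e-02, -1.98690041e-04]), 'tcp_pos': array([0.19782189, 0.53925357, 0.21364283]), 'orientation': array([-1.79897359e+02, -2.30382296e-02,  1.59844318e+02]), 'contact_force': array([-0.41069385, -0.70653646, -0.06336125]), 'ft_torque': array([-0.05599953, -0.0195558 ,  0.0029252 ]), 'finger_force': 0.0, 'width': 0.09178668949702043}
top {'vfov': 42.88291601879817, 'cx': 316.9363835842262, 'cy': 190.3297102607508, 'extrinsics': [[0.0216, 0.9967, -0.0777, 0.506], [-0.9996, 0.0228, 0.0153, -0.0051], [0.017, 0.0773, 0.9969, 1.3612], [0.0, 0.0, 0.0, 1.0]]}
scene {'vfov': 43.09865103358844, 'cx': 323.08612915568, 'cy': 197.274247443047, 'extrinsics': [[0.7898, -0.3128, 0.5277, 1.2694], [0.6133, 0.4215, -0.6681, -0.8689], [-0.0134, 0.8512, 0.5247, 0.7499], [0.0, 0.0, 0.0, 1.0]]}
```

View pics/top0.png

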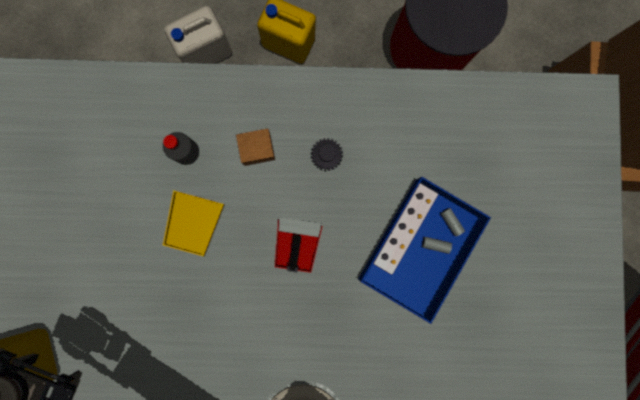

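View pics/scene0.png

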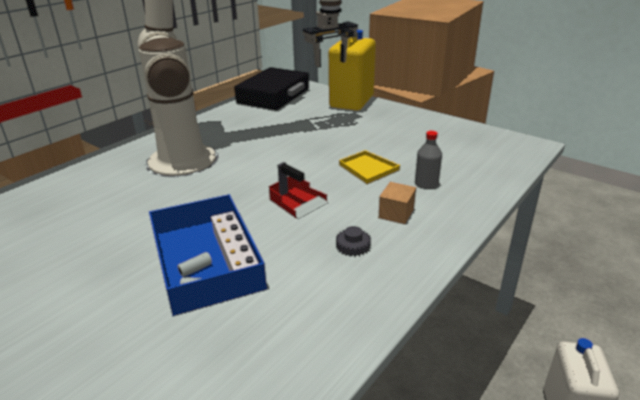

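The top view shows the scoop (295,245) with its mouth up (+x world) and the tray at (193,223). The tote's far end is at upper right (455,197), with pins at (452,222) and (437,244). Next I'll measure roughly, then refine with the wrist camera.

```bash
cat > h.py <<'E'
from bench import manip, viewer, job
import cv2, numpy as np
from scipy.spatial.transform import Rotation as R
def cam(n):
    s=manip.sense(); c=viewer.read_camera(n)
    c["T"]=c["extrinsics"] if n!="wrist" else tcp(s)@c["hand_eye"]
    c["f"]=200/np.tan(np.radians(c["vfov"]/2)); return c
def tcp(s):
    T=np.eye(4); T[:3,:3]=R.from_euler("xyz",s["orientation"],degrees=True).as_matrix(); T[:3,3]=s["tcp_pos"]; return T
def ray(c,px,z):
    px=np.atleast_2d(px).astype(float)
    d=np.c_[(px[:,0]-c["cx"])/c["f"],-(px[:,1]-c["cy"])/c["f"],-np.ones(len(px))]@c["T"][:3,:3].T
    o=c["T"][:3,3]; return o[:2]+d[:,:2]*((z-o[2])/d[:,2])[:,None]
def mask(im,lo,hi):
    return cv2.inRange(cv2.cvtColor(im,cv2.COLOR_BGR2HSV),lo,hi)
def big(m,n=1):
    cs,_=cv2.findContours(m,cv2.RETR_EXTERNAL,cv2.CHAIN_APPROX_NONE); return sorted(cs,key=cv2.contourArea)[-n:][::-1]
RED=((0,120,60),(8,255,255));YEL=((22,120,80),(35,255,255));BLU=((100,120,20),(125,255,255))
def quad(c):
    h=cv2.convexHull(c)
    for e in np.arange(1,30,.5):
        a=cv2.approxPolyDP(h,e,True)
        if len(a)<=4: return a[:,0]
E
python3 - <<'E'
from h import *
c=cam("top"); im=c["image"]; im2=im.copy(); im2[320:,:100]=0; im2[:110]=0
np.set_printoptions(precision=4,suppress=True)
q=quad(big(mask(im2,*YEL))[0]); print("tray",q.tolist(),ray(c,q,.02).tolist())
m=mask(im2,*RED); m[:,:230]=0; m[:, 345:]=0; q=quad(big(m)[0]); print("scoop red",q.tolist(),ray(c,q,.03).tolist())
q=quad(big(mask(im2,*BLU))[0]); print("tote",q.tolist(),ray(c,q,.075).tolist())
b=im2[215:285,270:325]; m=np.zeros(im.shape[:2],np.uint8); m[225:275,282:310]=(im[225:275,282:310].max(2)<60)*255
r=cv2.minAreaRect(big(m)[0]); print("bar",r, ray(c,cv2.boxPoints(r),.1).tolist())
w=cam("wrist"); cv2.imwrite("pics/w0.png",w["image"]); print(w["hand_eye"],w["vfov"],w["cx"],w["cy"])
g=(mask(im,(0,0,90),(179,60,255))); g[:205]=0; g[260:]=0; g[:,:420]=0; g[:,470:]=0
for k in big(g,4): print("pin",cv2.minAreaRect(k),ray(c,cv2.minAreaRect(k)[0],.025))
E
```

```text
tray [[174, 190], [223, 204], [204, 255], [163, 245]] [[0.6027319959569631, 0.3501787903796442], [0.5687866856696965, 0.22043448811970925], [0.4347055549265674, 0.265034673330383], [0.45837355615030917, 0.3725059442518753]]
scoop red [[319, 235], [311, 270], [298, 270], [300, 235]] [[0.4931339605016726, -0.033377674122362776], [0.40239387355306494, -0.014575067829162396], [0.40171273549456865, 0.019075294613882833], [0.4920757682682766, 0.016079040799203248]]
tote [[421, 177], [489, 217], [431, 322], [359, 278]] [[0.6462985597965518, -0.28914660299994255], [0.548297791492118, -0.46288893266878206], [0.2835093437668075, -0.3162353546393051], [0.3884828872599539, -0.13484496888069825]]
bar ((293.13232421875, 252.27940368652344), (12.118047714233398, 37.04441452026367), 4.398705005645752) [[0.40589681509689146, 0.04799858791071033], [0.49625907857536067, 0.04337447954620016], [0.49461413858122416, 0.013545436652906128], [0.40423767677639805, 0.018339210608875556]]
[[-0.0004  0.9717  0.2362  0.0646]
 [ 1.      0.0006 -0.0009  0.0019]
 [-0.001   0.2362 -0.9717 -0.1702]
 [ 0.      0.      0.      1.    ]] 60.95881177065746 318.4381290520213 199.10217110839386
pin ((453.7832336425781, 221.7102813720703), (26.401409149169922, 7.6649250984191895), 58.392494201660156) [[ 0.5355 -0.3874]]
pin ((437.79412841796875, 244.8235626220703), (26.19384765625, 7.518604278564453), 14.03624439239502) [[ 0.4741 -0.3454]]
pin ((425.5, 215.0), (20.0, 11.0), 90.0) [[ 0.5515 -0.3126]]
pin ((468.5, 258.0), (2.0, 1.0), 90.0) [[ 0.4415 -0.4262]]
```

Request:
apply_moves([
  {"x": 0,"y": 0,"z": -0.1,"turn": -1},
  {"x": 0,"y": 0,"z": -0.1,"turn": -1},
  {"x": -0.093,"y": -0.165,"z": -0.01,"turn": 0},
  {"x": -0.093,"y": -0.165,"z": -0.01,"turn": 0},
  {"x": -0.093,"y": -0.165,"z": -0.01,"turn": 0},
  {"x": -0.093,"y": -0.165,"z": -0.01,"turn": 0},
  {"x": -0.093,"y": -0.165,"z": -0.01,"turn": 0},
  {"x": -0.093,"y": -0.165,"z": -0.01,"turn": 0},
], jaw=-1, newtons=60)

```text
time: 1.0
tcp_pos: [0.3249, 0.2837, 0.2796]
orientation: [180.0, 0.0, 177.1]
contact_force: [0.3, -0.2, 0.7]
width: 0.0918
finger_force: 0.0
```

Request:
apply_moves([
  {"x": -0.093,"y": -0.165,"z": 0,"turn": 0},
  {"x": -0.093,"y": -0.165,"z": 0,"turn": 0},
  {"x": -0.093,"y": -0.165,"z": 0,"turn": 0},
  {"x": -0.093,"y": -0.165,"z": 0,"turn": 0},
  {"x": -0.093,"y": -0.165,"z": 0,"turn": 0},
  {"x": -0.093,"y": -0.165,"z": 0,"turn": 0},
  {"x": 0,"y": 0,"z": 0,"turn": 0},
  {"x": 0,"y": 0,"z": 0,"turn": 0},
])

```text
time: 1.8
tcp_pos: [0.451, 0.0306, 0.2793]
orientation: [180.0, -0.1, 176.9]
contact_force: [-0.2, 0.5, 0.0]
width: 0.092
finger_force: 0.0
```

```bash
python3 - <<'E'
from h import *
np.set_printoptions(precision=4,suppress=True)
s=manip.sense(); print(s["time"],s["tcp_pos"],s["orientation"],s["qpos"])
c=cam("wrist"); cv2.imwrite("pics/w1.png",c["image"])
for z in (0.1,0): print(z,ray(c,[[0,0],[640,0],[320,200],[640,400],[0,400]],z).tolist())
E
```

```text
1.8 [0.451  0.0306 0.2793] [179.9628  -0.0628 176.9055] [-11.5225 -11.946  104.8531   0.0276  87.1605 -98.4294]
0.1 [[0.26630134538466516, -0.2527391366996733], [0.2982729027471359, 0.3395506913464149], [0.47283494230646816, 0.032861704788724355], [0.7489073255085872, 0.41462286195331444], [0.7047871899535153, -0.37465644715445523]]
0 [[0.23170662169964487, -0.33516101103263063], [0.2728255183627771, 0.4265880635570024], [0.4973312684133305, 0.03215270330804269], [0.8523903500756357, 0.5231390319838838], [0.7956470618433921, -0.49195991929981886]]
```

View pics/w1.png

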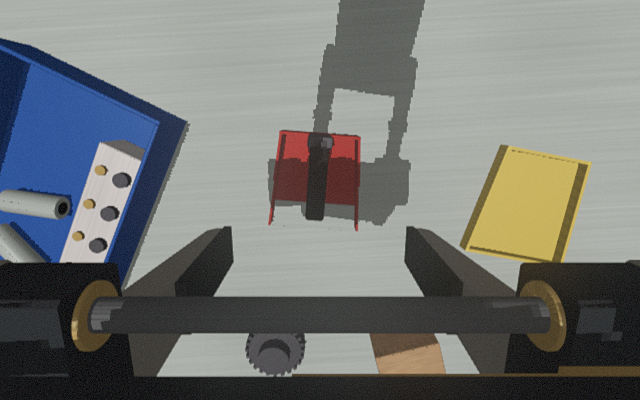

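The wrist view shows the bar from about (320,140) to (315,220), with its mouth end toward the bottom of the picture. Tray corners are (502,145), (590,162), (565,262) and (461,247). I'll measure both.

```bash
python3 - <<'E'
from h import *
np.set_printoptions(precision=4,suppress=True)
c=cam("wrist"); im=c["image"]
def fit(name,pts):  # mid-line & yaw from hull quad
    print(name,pts.tolist())
m=mask(im,*YEL); m[:, :440]=0; m[:130]=0; m[258:]=0
q=quad(big(m)[0]); print("tray px",q.tolist()); fit("tray z.02",ray(c,q,.02))
m=mask(im,*RED); m[:120]=0;m[260:]=0; k=np.vstack(big(m,3)); q=quad(k); print("scoop px",q.tolist()); fit("z.046",ray(c,q,.046)); fit("z.024",ray(c,q,.024)); 
m=np.zeros(im.shape[:2],np.uint8); s=im[140:219,290:345]; m[140:219,290:345]=(s.max(2)<45)*255
k=max(big(m,2),key=lambda k:cv2.boundingRect(k)[3]); print(cv2.boundingRect(k))
for v in range(160,218,8):
    u=np.where(m[v]>0)[0]; print(v,u.min(),u.max(),ray(c,[[u.min(),v],[u.max()+1,v]],.1).tolist())
col=im[195:235,316]; print(col.tolist())
E
```

```text
tray px [[499, 149], [590, 163], [562, 257], [459, 245]]
tray z.02 [[0.43828918316205395, 0.26135720763323705], [0.4621203309294615, 0.37812613285653507], [0.58932027588042, 0.35750398726653965], [0.5644871416162868, 0.21689165514688136]]
scoop px [[359, 138], [355, 214], [268, 224], [279, 131]]
z.046 [[0.41368812326459514, 0.08290380288693738], [0.5060234469271033, 0.0757160814367443], [0.5132394236201357, -0.032730339210652465], [0.4007479013999315, -0.010015425862879394]]
z.024 [[0.41514645060741917, 0.08545406400411719], [0.5125147672053358, 0.0778745558590214], [0.5201240707236561, -0.03648303775381223], [0.4015008860565099, -0.012529985047524332]]
(317, 177, 8, 4)Traceback (most recent call last):
  File "<stdin>", line 12, in <module>
    return umr_minimum(a, axis, None, out, keepdims, initial, where)
ValueError: zero-size array to reduction operation minimum which has no identity
```

```bash
python3 - <<'E'
from h import *
np.set_printoptions(precision=4,suppress=True)
c=cam("wrist"); im=c["image"]
hsv=cv2.cvtColor(im,cv2.COLOR_BGR2HSV); m=((im.max(2)<75)&(hsv[...,1]<130)).astype(np.uint8)*255
for v in range(145,228,5):
    u=290+np.where(m[v,290:345]>0)[0]
    if len(u): print(v,u.min(),u.max(),ray(c,[[u.min(),v],[u.max()+1,v]],.1).round(4).tolist())
print(ray(c,[[320,131],[320,220]],.1),ray(c,[[320,131]],.046))
print([im[v,316].tolist() for v in range(208,230,2)],[im[v,320].tolist() for v in range(126,150,2)])
E
```

```text
145 307 324 [[0.4143, 0.024], [0.4153, 0.0423]]
150 309 327 [[0.4195, 0.0257], [0.4205, 0.0451]]
155 309 327 [[0.4246, 0.0254], [0.4256, 0.0449]]
160 308 326 [[0.4297, 0.0241], [0.4307, 0.0436]]
165 307 326 [[0.4348, 0.0228], [0.4359, 0.0434]]
170 307 325 [[0.44, 0.0224], [0.441, 0.0421]]
175 307 325 [[0.4452, 0.0221], [0.4463, 0.0419]]
180 306 324 [[0.4505, 0.0208], [0.4515, 0.0406]]
185 306 324 [[0.4558, 0.0205], [0.4568, 0.0404]]
190 306 324 [[0.4611, 0.0201], [0.4621, 0.0401]]
195 305 323 [[0.4665, 0.0188], [0.4675, 0.0388]]
200 305 323 [[0.4719, 0.0184], [0.4729, 0.0385]]
205 305 322 [[0.4773, 0.0181], [0.4783, 0.0372]]
210 304 322 [[0.4828, 0.0167], [0.4838, 0.037]]
215 304 321 [[0.4883, 0.0164], [0.4893, 0.0356]]
220 317 318 [[0.4946, 0.03], [0.4948, 0.0321]]
[[0.401  0.0379]
 [0.4948 0.0332]] [[0.4032 0.0381]]
[[47, 48, 49], [51, 50, 54], [46, 49, 51], [46, 47, 49], [46, 51, 52], [46, 47, 51], [78, 84, 79], [172, 177, 172], [169, 176, 172], [166, 171, 167], [168, 176, 170]] [[94, 98, 97], [97, 99, 98], [94, 101, 97], [84, 86, 95], [44, 49, 73], [49, 53, 58], [58, 58, 61], [56, 55, 61], [43, 46, 53], [38, 44, 48], [52, 56, 57], [42, 39, 49]]
```

Request:
apply_moves([
  {"x": -0.128,"y": 0.008,"z": 0,"turn": 0.57},
  {"x": 0,"y": 0,"z": 0.16,"turn": 0},
  {"x": 0,"y": 0,"z": 0.16,"turn": 0},
  {"x": 0,"y": 0,"z": 0.16,"turn": 0},
  {"x": 0,"y": 0,"z": 0.16,"turn": 0},
  {"x": 0,"y": 0,"z": 0.12,"turn": 0},
  {"x": 0,"y": 0,"z": 0.08,"turn": 0},
  {"x": 0,"y": 0,"z": 0,"turn": 0},
])

```text
time: 2.75
tcp_pos: [0.4801, 0.0332, 0.0668]
orientation: [180.0, -0.4, 172.3]
contact_force: [0.0, 0.8, -0.1]
width: 0.0918
finger_force: 0.0
```

Request:
apply_moves([
  {"x": 0,"y": 0,"z": 0,"turn": 0},
  {"x": 0,"y": 0,"z": 0,"turn": 0},
  {"x": 0,"y": 0,"z": 0,"turn": 0},
  {"x": 0,"y": 0,"z": 0,"turn": 0},
  {"x": 0,"y": 0,"z": 0,"turn": 0},
  {"x": 0,"y": 0,"z": 0,"turn": 0},
  {"x": 0,"y": 0,"z": 0,"turn": 0},
  {"x": 0,"y": 0,"z": 0,"turn": 0},
], jaw=1, newtons=60)

```text
time: 3.55
tcp_pos: [0.4833, 0.031, 0.0697]
orientation: [-180.0, 0.0, 172.1]
contact_force: [0.2, -2.2, 1.2]
width: 0.0301
finger_force: 1.0
```

Request:
apply_moves([
  {"x": 0,"y": 0,"z": 0,"turn": 0},
  {"x": 0,"y": 0,"z": 0,"turn": 0},
  {"x": 0,"y": 0,"z": 0,"turn": 0},
  {"x": 0,"y": 0,"z": 0,"turn": 0},
  {"x": 0,"y": 0,"z": 0,"turn": 0},
  {"x": 0,"y": 0,"z": 0,"turn": 0},
  {"x": 0,"y": 0,"z": 0,"turn": 0},
  {"x": 0,"y": 0,"z": 0,"turn": 0},
])

```text
time: 4.35
tcp_pos: [0.4834, 0.0312, 0.0697]
orientation: [-180.0, 0.0, 172.1]
contact_force: [0.9, -1.7, 1.6]
width: 0.0198
finger_force: 59.0
```

Request:
apply_moves([
  {"x": 0,"y": 0,"z": -0.02,"turn": 0},
  {"x": 0,"y": 0,"z": -0.06,"turn": 0},
  {"x": 0,"y": 0,"z": -0.08,"turn": 0},
  {"x": 0,"y": 0,"z": -0.1,"turn": 0},
  {"x": 0,"y": 0,"z": -0.1,"turn": 0},
  {"x": 0,"y": 0,"z": -0.1,"turn": 0},
  {"x": 0,"y": 0,"z": -0.04,"turn": 0},
  {"x": 0,"y": 0,"z": 0,"turn": 0},
])

```text
time: 5.15
tcp_pos: [0.4838, 0.0314, 0.1955]
orientation: [180.0, 0.1, 172.1]
contact_force: [0.2, 0.0, -3.1]
width: 0.0199
finger_force: 59.0
```

```bash
python3 - <<'E'
from h import *
c=cam("top"); w=cam("wrist"); s=cam("scene")
a=cv2.resize(c["image"][165:330,345:500],None,fx=3,fy=3,interpolation=cv2.INTER_CUBIC)
b=w["image"][80:300,150:480]; b=cv2.resize(b,(330,220)); d=cv2.resize(s["image"][130:240,220:385],None,fx=2,fy=2)
o=np.zeros((495,465+335,3),np.uint8); o[:,:465]=a; o[:220,465:795]=b; o[230:450,465:795]=d
cv2.imwrite("pics/a.png",o); print(manip.sense()["tcp_pos"])
E
```

```text
[0.48204808 0.0315981  0.19273791]
```

View pics/a.png

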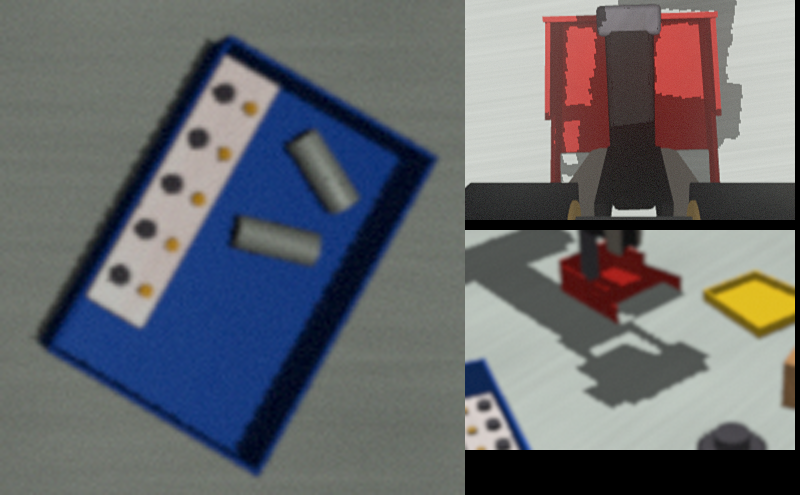

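The crop shows the tote rim corners at crop px (231,38), (437,158), (258,473) and (47,344). The pins are at (323,172) and (276,241), and the casting's lane-side edge runs (281,87) to (143,328). The scoop is held level.

```bash
python3 - <<'E'
from h import *
np.set_printoptions(precision=4,suppress=True)
c=cam("top")
P=lambda L,z: ray(c,np.array(L)/3+[345-.3,165-.3],z)
r=P([[231,38],[437,158],[258,473],[49,344]],.075); print(r, [np.linalg.norm(r[i]-r[i-1]) for i in range(4)])
u=(r[0]+r[1]-r[2]-r[3]);u/=np.linalg.norm(u);v=np.array([-u[1],u[0]]);print("yaw",np.degrees(np.arctan2(u[1],u[0])))
C=r.mean(0);print("C",C)
T=lambda p:(np.c_[(p-C)@u,(p-C)@v]*1000).round(1).tolist()
print("rim",T(r)); print("pinA ends",T(P([[302,136],[343,206]],.02)),"B",T(P([[237,232],[318,250]],.02)))
print("cast",T(P([[281,87],[143,328]],.055)))
for q,n in ((P([[410,170],[240,455]],.005),"floor -v edge"),): print(n,T(q))
E
```

```text
[[ 0.6454 -0.2909]
 [ 0.5474 -0.4664]
 [ 0.2826 -0.3155]
 [ 0.3852 -0.14  ]] [np.float64(0.30081669792587706), np.float64(0.20092710216705228), np.float64(0.3048123303678535), np.float64(0.2032874600012712)]
yaw -29.893008949499126
C [ 0.4652 -0.3032]
rim [[150.2, 100.5], [152.7, -100.5], [-152.2, -101.6], [-150.7, 101.6]]
pinA ends [[118.9, -4.6], [84.4, -66.4]] B [[16.4, 2.3], [39.6, -66.7]]
cast [[140.0, 39.4], [-98.5, 37.3]]
floor -v edge [[145.3, -105.7], [-149.0, -101.0]]
```

Request:
apply_moves([
  {"x": 0,"y": 0,"z": 0,"turn": 0.854},
  {"x": 0,"y": 0,"z": 0,"turn": 0.854},
  {"x": 0,"y": 0,"z": 0,"turn": 0.854},
  {"x": -0.042,"y": -0.164,"z": 0,"turn": 0},
  {"x": -0.042,"y": -0.164,"z": 0,"turn": 0},
  {"x": -0.042,"y": -0.164,"z": 0,"turn": 0},
  {"x": -0.042,"y": -0.164,"z": 0,"turn": 0},
  {"x": -0.042,"y": -0.164,"z": 0,"turn": 0},
])

```text
time: 6.15
tcp_pos: [0.4253, -0.1736, 0.1933]
orientation: [180.0, -0.1, 150.1]
contact_force: [0.5, -0.5, -3.3]
width: 0.0197
finger_force: 59.6
```

Request:
apply_moves([
  {"x": -0.042,"y": -0.164,"z": 0,"turn": 0},
  {"x": -0.042,"y": -0.164,"z": 0,"turn": 0},
  {"x": -0.042,"y": -0.164,"z": 0,"turn": 0},
  {"x": 0,"y": 0,"z": 0,"turn": 0},
  {"x": 0,"y": 0,"z": 0,"turn": 0},
  {"x": 0,"y": 0,"z": 0,"turn": 0},
  {"x": 0,"y": 0,"z": 0,"turn": 0},
  {"x": 0,"y": 0,"z": 0,"turn": 0},
])

```text
time: 6.95
tcp_pos: [0.3929, -0.2939, 0.1945]
orientation: [180.0, -0.0, 150.2]
contact_force: [1.1, -0.1, -2.9]
width: 0.0194
finger_force: 59.6
```

```bash
python3 - <<'E'
from h import *
s=manip.sense(); print(s["tcp_pos"],s["orientation"])
w=cam("wrist"); s=cam("scene"); o=np.zeros((400,800,3),np.uint8); o[:,:400]=w["image"][:,120:520]; d=cv2.resize(s["image"][120:320,120:320],(400,400)); o[:,400:]=d; cv2.imwrite("pics/b.png",o)
E
```

```text
[ 0.39294602 -0.29388293  0.19445381] [ 1.79989257e+02 -1.49800376e-02  1.50211095e+02]
```

View pics/b.png

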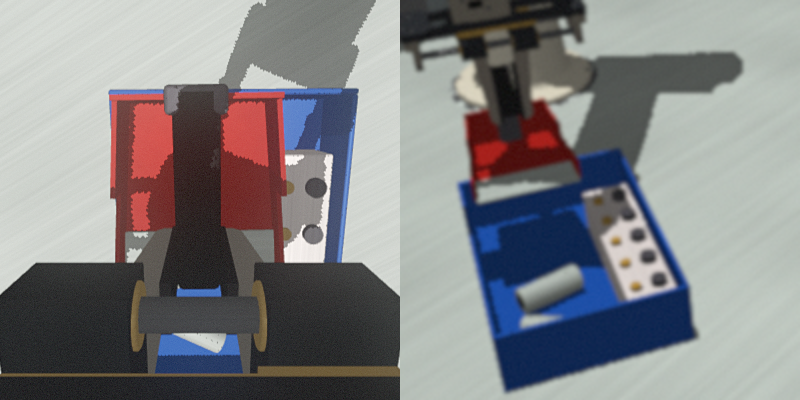

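Scoop's back rim is at px (230..404, 93) and the tote's near +v rim corner at px (477,90). I'll compute clearances.

```bash
python3 - <<'E'
from h import *
np.set_printoptions(precision=4,suppress=True)
c=cam("wrist"); t=np.array(manip.sense()["tcp_pos"]); z0=t[2]-.069
C=np.array([.4652,-.3032]);a=np.radians(-29.9);u=np.array([np.cos(a),np.sin(a)]);v=np.array([-u[1],u[0]])
T=lambda p:(np.c_[(p-C)@u,(p-C)@v]*1000).round(1).tolist()
print("tcp",T(t[None,:2]),"z0",z0)
print("back rim scoop",T(ray(c,[[230,94],[404,94]],z0+.046)),"40mm-wall step",T(ray(c,[[231,197],[408,193]],z0+.04)))
print("tote corner",T(ray(c,[[477,90]],.075)), "rim right far",T(ray(c,[[464,262]],.075)), "cast near corner -v",T(ray(c,[[409,152],[453,154]],.055)))
E
```

```text
tcp [[-67.1, -28.4]] z0 0.12565037514734279
back rim scoop [[-144.0, -74.2], [-144.1, 20.4]] 40mm-wall step [[-85.0, -78.7], [-87.5, 27.7]]
tote corner [[-153.3, 103.1]] rim right far [[-2.3, 107.9]] cast near corner -v [[-100.9, 56.3], [-99.1, 96.4]]
```

Request:
apply_moves([
  {"x": 0,"y": -0.008,"z": 0.08,"turn": 0},
  {"x": 0,"y": 0,"z": 0.08,"turn": 0},
  {"x": 0,"y": 0,"z": 0.08,"turn": 0},
  {"x": 0,"y": 0,"z": 0.08,"turn": 0},
  {"x": 0,"y": 0,"z": 0.08,"turn": 0},
  {"x": 0,"y": 0,"z": 0.05,"turn": 0},
  {"x": 0,"y": 0,"z": 0.02,"turn": 0},
  {"x": 0,"y": 0,"z": 0,"turn": 0},
])

```text
time: 7.9
tcp_pos: [0.3915, -0.2964, 0.0768]
orientation: [180.0, -0.0, 150.1]
contact_force: [0.5, -0.8, -3.7]
width: 0.0194
finger_force: 59.6
```

Request:
apply_moves([
  {"x": 0,"y": 0,"z": 0.004,"turn": 0},
  {"x": 0,"y": 0,"z": 0.004,"turn": 0},
  {"x": 0,"y": 0,"z": 0.002,"turn": 0},
  {"x": 0,"y": 0,"z": 0,"turn": 0},
  {"x": 0,"y": 0,"z": 0,"turn": 0},
  {"x": 0,"y": 0,"z": 0,"turn": 0},
  {"x": 0,"y": 0,"z": 0,"turn": 0},
  {"x": 0,"y": 0,"z": 0,"turn": 0},
])

```text
time: 8.7
tcp_pos: [0.3918, -0.2969, 0.0749]
orientation: [-180.0, 0.0, 150.1]
contact_force: [-0.1, -0.6, -1.2]
width: 0.0195
finger_force: 59.6
```

Request:
apply_moves([
  {"x": -0.03,"y": 0,"z": 0.002,"turn": 0},
  {"x": -0.05,"y": 0,"z": 0,"turn": 0},
  {"x": -0.06,"y": 0,"z": 0,"turn": 0},
  {"x": -0.06,"y": 0,"z": 0,"turn": 0},
  {"x": -0.06,"y": 0,"z": 0,"turn": 0},
  {"x": -0.06,"y": 0,"z": 0,"turn": 0},
  {"x": -0.06,"y": 0,"z": 0,"turn": 0},
  {"x": -0.02,"y": 0,"z": 0,"turn": 0},
])

```text
time: 9.5
tcp_pos: [0.4783, -0.3465, 0.075]
orientation: [-180.0, -0.2, 150.2]
contact_force: [-5.5, 3.1, 4.9]
width: 0.0195
finger_force: 60.0
```

```bash
cat > look.py <<'E'
import sys
from h import *
st=manip.sense(); print(st["tcp_pos"],st["orientation"],st["contact_force"])
C=np.array([.4652,-.3032]);a=np.radians(-29.9);u=np.array([np.cos(a),np.sin(a)]);v=np.array([-u[1],u[0]]);t=st["tcp_pos"][:2]-C
print("uv",t@u,t@v,"lip u",t@u+.052)
w=cam("wrist"); s=cam("scene"); t=cam("top"); o=np.zeros((600,800,3),np.uint8)
o[:400,:400]=w["image"][:,120:520]; o[:400,400:]=cv2.resize(s["image"][170:320,145:295],(400,400),interpolation=cv2.INTER_CUBIC)
o[400:,:800]=cv2.resize(t["image"][170:300,330:500],(800,600))[150:350]
cv2.imwrite(f"pics/{sys.argv[1]}.png",o)
E
python3 look.py c
```

```text
[ 0.47832299 -0.34646739  0.0749933 ] [-1.79991106e+02 -1.63436824e-01  1.50157233e+02] [-5.4789208   3.1360641   4.90197089]
uv 0.03294454438401916 -0.030966707734356128 lip u 0.08494454438401916
```

View pics/c.png

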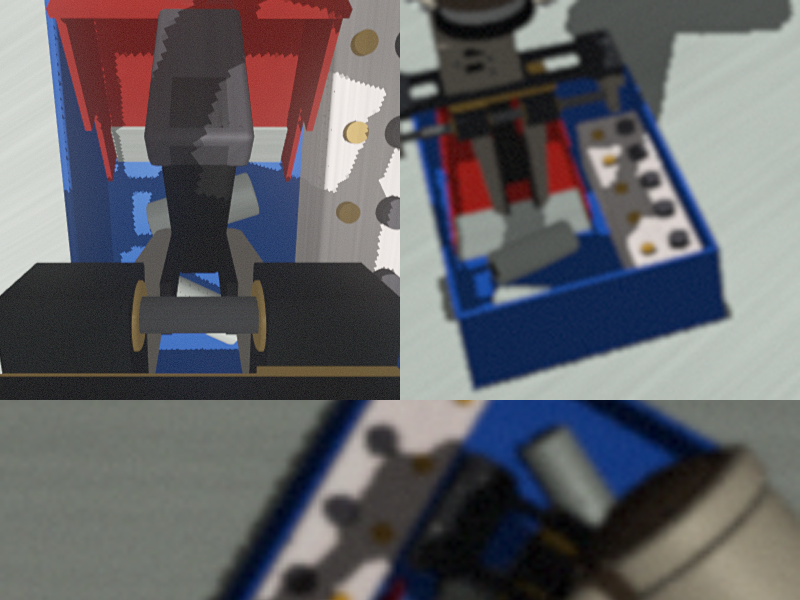

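The wrist view shows the scoop has tipped nose-down in the grip: the back rim is large at row 10, and the lip has jammed short of pin B. I'll lift, back off, and ease the grip so it swings level, then re-grip further back for pushing.

Request:
apply_moves([
  {"x": 0.01,"y": 0,"z": -0.04,"turn": 0},
  {"x": 0.01,"y": 0,"z": -0.07,"turn": 0},
  {"x": 0.03,"y": 0,"z": -0.07,"turn": 0},
  {"x": 0.06,"y": 0,"z": 0,"turn": 0},
  {"x": 0.07,"y": 0,"z": 0,"turn": 0},
  {"x": 0.07,"y": 0,"z": 0,"turn": 0},
  {"x": 0.06,"y": 0,"z": 0,"turn": 0},
  {"x": 0,"y": 0,"z": 0,"turn": 0},
])

```text
time: 10.45
tcp_pos: [0.41, -0.3069, 0.1189]
orientation: [180.0, -0.1, 150.1]
contact_force: [0.7, 0.8, -2.9]
width: 0.0192
finger_force: 60.0
```

```bash
python3 look.py d
```

```text
[ 0.4099712  -0.30686605  0.11892291] [ 1.79977725e+02 -6.13839674e-02  1.50089840e+02] [ 0.73647236  0.84670205 -2.94791091]
uv -0.04605018610803913 -0.030708967501027976 lip u 0.0059498138919608645
```

View pics/d.png

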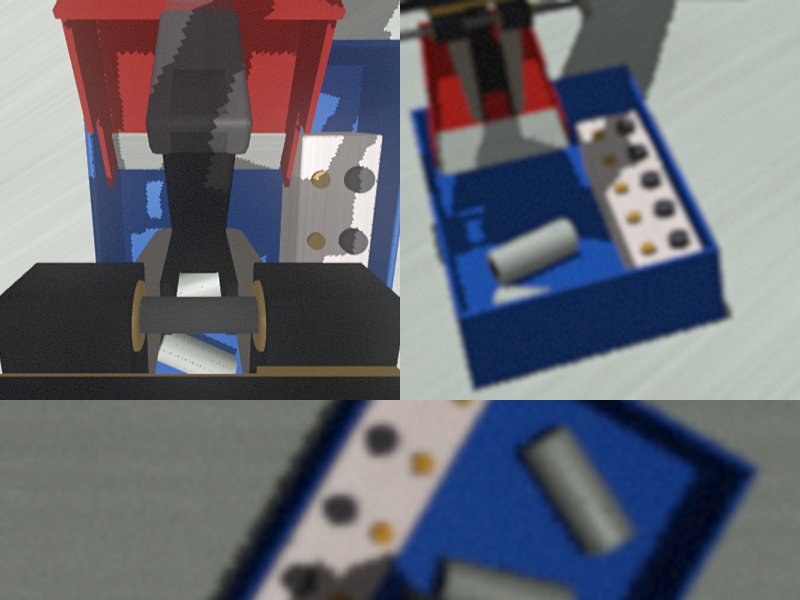

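The scoop hangs nose-down at about 30° and is clear of the pins. I'll ease the grip.

Request:
apply_moves([
  {"x": 0,"y": 0,"z": 0,"turn": 0},
  {"x": 0,"y": 0,"z": 0,"turn": 0},
  {"x": 0,"y": 0,"z": 0,"turn": 0},
  {"x": 0,"y": 0,"z": 0,"turn": 0},
  {"x": 0,"y": 0,"z": 0,"turn": 0},
  {"x": 0,"y": 0,"z": 0,"turn": 0},
  {"x": 0,"y": 0,"z": 0,"turn": 0},
  {"x": 0,"y": 0,"z": 0,"turn": 0},
], newtons=10)

```text
time: 11.4
tcp_pos: [0.4117, -0.3084, 0.1196]
orientation: [-180.0, 0.1, 150.1]
contact_force: [4.3, -1.7, 0.3]
width: 0.0199
finger_force: 10.0
```

```bash
cat > pose.py <<'E'
from h import *
st=manip.sense(); C=np.array([.4652,-.3032]);a=np.radians(-29.9);u=np.array([np.cos(a),np.sin(a)]);v=np.array([-u[1],u[0]]);t=st["tcp_pos"][:2]-C
c=cam("wrist"); m=mask(c["image"],*RED); m[265:]=0; k=np.vstack([x for x in big(m,6) if cv2.contourArea(x)>20])
ys=k[:,0,1]; top=ys.min(); 
r=[(y,k[ys==y,0,0].min(),k[ys==y,0,0].max()) for y in (top+4,top+40,ys.max()-5) if (ys==y).any()]
print("t",st["time"],"uv",t@u,t@v,"z",st["tcp_pos"][2],st["contact_force"],"w",st["width"],"F",st["finger_force"],"red rows",top,ys.max(),r)
E
python3 pose.py
```

```text
t 11.4 uv -0.04383831070602587 -0.031168314260496276 z 0.11962571770351213 [ 4.32241424 -1.69198575  0.33383927] w 0.019913219501668668 F 10.000624358654022 red rows 41 240 [(np.int32(45), np.int32(216), np.int32(422)), (np.int32(81), np.int32(220), np.int32(416)), (np.int32(235), np.int32(232), np.int32(405))]
```

Request:
apply_moves([
  {"x": -0.04,"y": 0,"z": 0,"turn": 0},
  {"x": -0.04,"y": 0,"z": 0,"turn": 0},
  {"x": 0,"y": 0,"z": 0,"turn": 0},
  {"x": 0,"y": 0,"z": 0,"turn": 0},
  {"x": 0,"y": 0,"z": 0,"turn": 0},
  {"x": 0,"y": 0,"z": 0,"turn": 0},
  {"x": 0,"y": 0,"z": 0,"turn": 0},
  {"x": 0,"y": 0,"z": 0,"turn": 0},
])

```text
time: 12.25
tcp_pos: [0.4283, -0.3177, 0.1191]
orientation: [180.0, -0.0, 150.1]
contact_force: [0.3, -0.4, -3.0]
width: 0.0199
finger_force: 10.0
```

```bash
python3 pose.py
```

```text
t 12.25 uv -0.024720194139291458 -0.030992114397878252 z 0.11912071856128699 [ 0.26943084 -0.37547822 -2.95149197] w 0.019914340666367922 F 9.999779462814331 red rows 189 264 [(np.int32(193), np.int32(245), np.int32(349)), (np.int32(229), np.int32(236), np.int32(401)), (np.int32(259), np.int32(237), np.int32(400))]
```

Request:
apply_moves([
  {"x": 0.04,"y": 0,"z": 0,"turn": 0},
  {"x": 0.06,"y": 0,"z": 0,"turn": 0},
  {"x": 0.06,"y": 0,"z": 0,"turn": 0},
  {"x": 0,"y": 0,"z": 0.03,"turn": 0},
  {"x": 0,"y": 0,"z": 0.03,"turn": 0},
  {"x": 0,"y": 0,"z": 0.03,"turn": 0},
  {"x": 0,"y": 0,"z": 0.03,"turn": 0},
  {"x": 0,"y": 0,"z": 0.02,"turn": 0},
], newtons=8)

```text
time: 13.1
tcp_pos: [0.3968, -0.3003, 0.0868]
orientation: [-179.9, 0.4, 150.1]
contact_force: [2.6, 1.6, 12.6]
width: 0.02
finger_force: 8.0
```

```bash
python3 pose.py
```

```text
t 13.1 uv -0.06073887075479038 -0.03162120739916003 z 0.08683095884741761 [ 2.58168223  1.58799256 12.56050433] w 0.01998584943986172 F 8.00119087100029 red rows 188 262 [(np.int32(192), np.int32(259), np.int32(271)), (np.int32(228), np.int32(231), np.int32(407)), (np.int32(257), np.int32(233), np.int32(405))]
```

Request:
apply_moves([
  {"x": 0.02,"y": 0,"z": -0.02,"turn": 0},
  {"x": 0.04,"y": 0,"z": 0,"turn": 0},
  {"x": 0.05,"y": 0,"z": 0,"turn": 0},
  {"x": 0.05,"y": 0,"z": 0,"turn": 0},
  {"x": 0.04,"y": 0,"z": 0,"turn": 0},
  {"x": 0.03,"y": 0,"z": 0,"turn": 0},
  {"x": 0.0,"y": 0,"z": 0,"turn": 0},
  {"x": 0,"y": 0,"z": 0,"turn": 0},
], newtons=10)

```text
time: 13.95
tcp_pos: [0.3479, -0.2721, 0.0929]
orientation: [-179.9, 0.7, 150.0]
contact_force: [10.1, 0.0, 11.4]
width: 0.0201
finger_force: 10.0
```

```bash
python3 pose.py; python3 look.py e
```

```text
t 13.95 uv -0.11717945816248868 -0.0315056848900617 z 0.09290963044609431 [10.08085003  0.03238984 11.36943924] w 0.020112461944079806 F 10.00342458486557 red rows 223 262 [(np.int32(227), np.int32(246), np.int32(381)), (np.int32(257), np.int32(238), np.int32(398))]
[ 0.34792912 -0.27214754  0.09290451] [-179.93854354    0.72732187  150.0243877 ] [ 9.15493409  0.65447225 11.79248851]
uv -0.11714101517767497 -0.03153882287820113 lip u -0.06514101517767498
```

View pics/e.png

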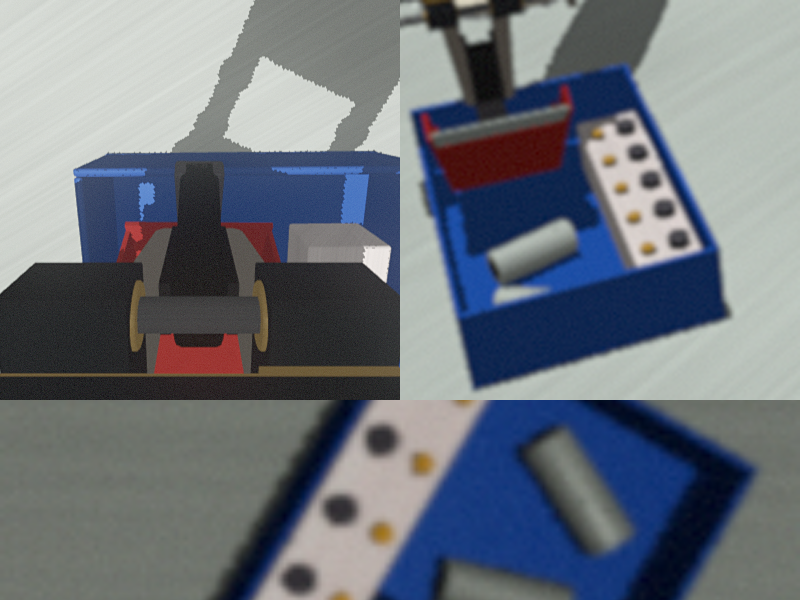

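The scoop now hangs mouth-up at about 50°. It won't level in the tote without coming down on pin B, so I'll take it to open bench, drag its heel to level it, and re-grip there.

Request:
apply_moves([
  {"x": -0.02,"y": 0,"z": -0.03,"turn": 0},
  {"x": -0.02,"y": 0,"z": -0.08,"turn": 0},
  {"x": 0,"y": 0,"z": -0.11,"turn": 0},
  {"x": 0,"y": 0,"z": -0.11,"turn": 0},
  {"x": 0,"y": 0,"z": -0.11,"turn": 0},
  {"x": 0.06,"y": 0.16,"z": 0,"turn": 0},
  {"x": 0.06,"y": 0.17,"z": 0,"turn": 0},
  {"x": 0.06,"y": 0.17,"z": 0,"turn": 0},
], newtons=40)

```text
time: 14.95
tcp_pos: [0.3746, -0.1417, 0.1981]
orientation: [-180.0, -0.1, 150.0]
contact_force: [1.1, -0.8, -2.6]
width: 0.02
finger_force: 40.0
```

Request:
apply_moves([
  {"x": 0.06,"y": 0.17,"z": 0,"turn": 0},
  {"x": 0.06,"y": 0.17,"z": 0,"turn": 0},
  {"x": 0.06,"y": 0.17,"z": 0,"turn": 0},
  {"x": 0.06,"y": 0.17,"z": 0,"turn": 0},
  {"x": 0,"y": 0,"z": 0.1,"turn": 0},
  {"x": 0,"y": 0,"z": 0.1,"turn": 0},
  {"x": 0,"y": 0,"z": 0.1,"turn": 0},
  {"x": 0,"y": 0,"z": 0,"turn": 0},
])

```text
time: 15.75
tcp_pos: [0.4041, 0.0347, 0.1198]
orientation: [-179.8, -0.6, 150.1]
contact_force: [-1.5, 0.4, -3.5]
width: 0.0195
finger_force: 40.0
```

```bash
python3 pose.py
```

```text
t 15.75 uv -0.2214556036043053 0.26248208403658563 z 0.11980298059255276 [-1.48265813  0.36376457 -3.45358194] w 0.01954262018990395 F 39.993274211883545 red rows 222 262 [(np.int32(226), np.int32(245), np.int32(391)), (np.int32(262), np.int32(398), np.int32(398)), (np.int32(257), np.int32(238), np.int32(398))]
```

Request:
apply_moves([
  {"x": 0,"y": 0,"z": 0.04,"turn": 0},
  {"x": 0,"y": 0,"z": 0.03,"turn": 0},
  {"x": 0,"y": 0,"z": 0.02,"turn": 0},
  {"x": -0.04,"y": 0,"z": 0.01,"turn": 0},
  {"x": -0.06,"y": 0,"z": 0.01,"turn": 0},
  {"x": -0.06,"y": 0,"z": 0.01,"turn": 0},
  {"x": -0.06,"y": 0,"z": 0.02,"turn": 0},
  {"x": -0.06,"y": 0,"z": 0.02,"turn": 0},
], newtons=10)

```text
time: 16.6
tcp_pos: [0.4708, -0.0019, 0.0842]
orientation: [180.0, 0.1, 150.1]
contact_force: [1.2, -0.9, -2.7]
width: 0.0199
finger_force: 10.0
```

```bash
python3 pose.py
```

```text
t 16.6 uv -0.14531731848070628 0.26399486018457574 z 0.08423204922802956 [ 1.2273137  -0.86420783 -2.66565861] w 0.019940431301997418 F 9.99913439154625 red rows 222 262 [(np.int32(226), np.int32(245), np.int32(391)), (np.int32(262), np.int32(393), np.int32(398)), (np.int32(257), np.int32(239), np.int32(398))]
```

Request:
apply_moves([
  {"x": 0.05,"y": 0,"z": 0.01,"turn": 0},
  {"x": 0.08,"y": 0,"z": 0.01,"turn": 0},
  {"x": 0.08,"y": 0,"z": 0.01,"turn": 0},
  {"x": 0.06,"y": 0,"z": 0.01,"turn": 0},
  {"x": 0,"y": 0,"z": 0.01,"turn": 0},
  {"x": 0,"y": 0,"z": 0,"turn": 0},
  {"x": 0,"y": 0,"z": 0,"turn": 0},
  {"x": 0,"y": 0,"z": 0,"turn": 0},
])

```text
time: 17.45
tcp_pos: [0.4117, 0.0321, 0.072]
orientation: [180.0, 0.1, 150.1]
contact_force: [0.1, 0.4, -3.2]
width: 0.0199
finger_force: 10.0
```

```bash
python3 pose.py; python3 - <<'E'
from h import *
w=cam("wrist"); s=cam("scene"); o=np.zeros((400,800,3),np.uint8)
o[:,:400]=w["image"][:,120:520]; o[:,400:]=cv2.resize(s["image"][90:240,200:350],(400,400),interpolation=cv2.INTER_CUBIC); cv2.imwrite("pics/g.png",o)
E
```

```text
t 17.45 uv -0.21352746184266022 0.2640150448457598 z 0.07202731064839914 [ 0.1023313   0.38092164 -3.15090222] w 0.019923243719559114 F 9.999771863222122 red rows 222 262 [(np.int32(226), np.int32(245), np.int32(391)), (np.int32(262), np.int32(237), np.int32(399)), (np.int32(257), np.int32(239), np.int32(398))]
```

View pics/g.png

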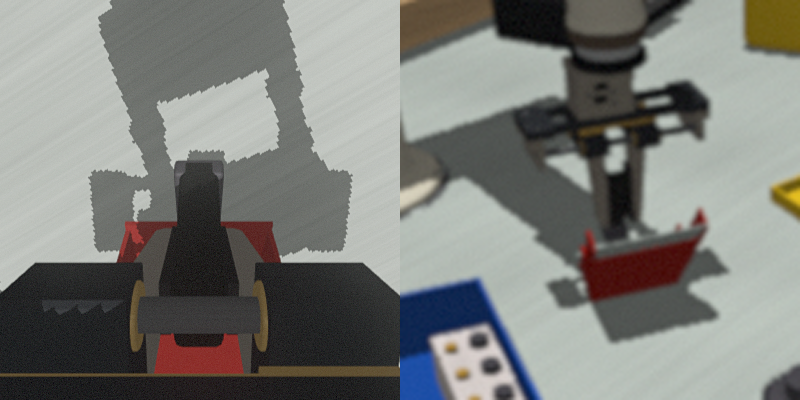

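The pan hangs almost vertical after being pushed against the wall, held there by grip friction. I'll raise it a little and ease the grip so it swings back to its natural hang.

Request:
apply_moves([
  {"x": 0,"y": 0,"z": -0.06,"turn": 0},
  {"x": 0,"y": 0,"z": -0.06,"turn": 0},
  {"x": 0,"y": 0,"z": -0.04,"turn": 0},
  {"x": 0,"y": 0,"z": 0,"turn": 0},
  {"x": 0,"y": 0,"z": 0,"turn": 0},
  {"x": 0,"y": 0,"z": 0,"turn": 0},
  {"x": 0,"y": 0,"z": 0,"turn": 0},
  {"x": 0,"y": 0,"z": 0,"turn": 0},
], newtons=4)

```text
time: 18.4
tcp_pos: [0.4103, 0.0327, 0.1111]
orientation: [-180.0, -0.1, 150.1]
contact_force: [-0.5, -1.6, -3.4]
width: 0.0199
finger_force: 4.0
```

```bash
python3 pose.py
```

```text
t 18.4 uv -0.2150236158163435 0.26381848670737895 z 0.1110759289328346 [-0.4953432  -1.59404603 -3.40380664] w 0.019879737136633917 F 3.999905213713646 red rows 197 262 [(np.int32(201), np.int32(245), np.int32(392)), (np.int32(237), np.int32(238), np.int32(399)), (np.int32(257), np.int32(234), np.int32(402))]
```

Request:
apply_moves([
  {"x": 0,"y": 0,"z": 0.04,"turn": 0},
  {"x": 0,"y": 0,"z": 0.03,"turn": 0},
  {"x": -0.04,"y": 0,"z": 0.01,"turn": 0},
  {"x": -0.06,"y": 0,"z": 0,"turn": 0},
  {"x": -0.08,"y": 0,"z": 0,"turn": 0},
  {"x": -0.08,"y": 0,"z": 0,"turn": 0},
  {"x": -0.08,"y": 0,"z": 0,"turn": 0},
  {"x": -0.08,"y": 0,"z": 0,"turn": 0},
])

```text
time: 19.25
tcp_pos: [0.5029, -0.0205, 0.091]
orientation: [-180.0, -0.0, 150.1]
contact_force: [-0.2, 0.4, -2.9]
width: 0.0204
finger_force: 4.0
```

```bash
python3 pose.py
```

```text
t 19.25 uv -0.10824347330820669 0.263807391256191 z 0.0910228567687357 [-0.16809093  0.37936336 -2.94363579] w 0.020406914302788088 F 3.9999903738498688 red rows 185 262 [(np.int32(189), np.int32(245), np.int32(393)), (np.int32(225), np.int32(238), np.int32(399)), (np.int32(257), np.int32(232), np.int32(404))]
```

Request:
apply_moves([
  {"x": 0.08,"y": 0,"z": 0,"turn": 0},
  {"x": 0.1,"y": 0,"z": 0,"turn": 0},
  {"x": 0.1,"y": 0,"z": 0,"turn": 0},
  {"x": 0.08,"y": 0,"z": 0.01,"turn": 0},
  {"x": 0.04,"y": 0,"z": 0.015,"turn": 0},
  {"x": 0,"y": 0,"z": 0.015,"turn": 0},
  {"x": 0,"y": 0,"z": 0.01,"turn": 0},
  {"x": 0,"y": 0,"z": 0,"turn": 0},
])

```text
time: 20.1
tcp_pos: [0.4159, 0.0296, 0.0791]
orientation: [180.0, 0.0, 150.1]
contact_force: [-0.9, 0.1, -2.6]
width: 0.0202
finger_force: 4.0
```

Request:
apply_moves([
  {"x": 0,"y": 0,"z": 0.015,"turn": 0},
  {"x": 0,"y": 0,"z": 0.015,"turn": 0},
  {"x": -0.03,"y": 0,"z": 0.01,"turn": 0},
  {"x": -0.05,"y": 0,"z": 0.008,"turn": 0},
  {"x": -0.06,"y": 0,"z": 0.004,"turn": 0},
  {"x": -0.06,"y": 0,"z": 0,"turn": 0},
  {"x": -0.06,"y": 0,"z": 0,"turn": 0},
  {"x": -0.06,"y": 0,"z": 0,"turn": 0},
])

```text
time: 20.9
tcp_pos: [0.4852, -0.0103, 0.0658]
orientation: [180.0, -0.0, 150.1]
contact_force: [-1.0, 0.2, -2.4]
width: 0.0197
finger_force: 4.0
```

```bash
python3 pose.py
```

```text
t 20.9 uv -0.12863925896396397 0.26388039554871523 z 0.06576687423559098 [-0.98127825  0.15003966 -2.35620696] w 0.01970776852510025 F 3.999934047460556 red rows 154 262 [(np.int32(158), np.int32(235), np.int32(403)), (np.int32(194), np.int32(232), np.int32(404)), (np.int32(257), np.int32(226), np.int32(411))]
```

Request:
apply_moves([
  {"x": -0.04,"y": 0,"z": 0.012,"turn": 0},
  {"x": -0.04,"y": 0,"z": 0.012,"turn": 0},
  {"x": -0.04,"y": 0,"z": 0.012,"turn": 0},
  {"x": -0.03,"y": 0,"z": 0.012,"turn": 0},
  {"x": -0.02,"y": 0,"z": 0.012,"turn": 0},
  {"x": 0,"y": 0,"z": 0.01,"turn": 0},
  {"x": 0,"y": 0,"z": 0,"turn": 0},
  {"x": 0,"y": 0,"z": 0,"turn": 0},
])

```text
time: 21.75
tcp_pos: [0.5221, -0.0314, 0.049]
orientation: [180.0, 0.1, 150.1]
contact_force: [0.6, -2.3, -0.8]
width: 0.0202
finger_force: 4.0
```

```bash
python3 pose.py
```

```text
t 21.75 uv -0.08619613235614258 0.2640105039348625 z 0.049047598125649516 [ 0.56609439 -2.30783092 -0.83812821] w 0.02021287080421084 F 4.000057317316532 red rows 119 262 [(np.int32(123), np.int32(235), np.int32(414)), (np.int32(159), np.int32(225), np.int32(413)), (np.int32(257), np.int32(229), np.int32(408))]
```

Request:
apply_moves([
  {"x": 0,"y": 0,"z": 0,"turn": 0},
  {"x": 0,"y": 0,"z": 0,"turn": 0},
  {"x": 0,"y": 0,"z": 0,"turn": 0},
  {"x": 0,"y": 0,"z": 0,"turn": 0},
  {"x": 0,"y": 0,"z": 0,"turn": 0},
  {"x": 0,"y": 0,"z": -0.02,"turn": 0},
  {"x": 0,"y": 0,"z": -0.03,"turn": 0},
  {"x": 0,"y": 0,"z": -0.03,"turn": 0},
], jaw=-1, newtons=60)

```text
time: 22.6
tcp_pos: [0.5214, -0.031, 0.0694]
orientation: [180.0, 0.0, 150.1]
contact_force: [1.1, -1.0, 0.2]
width: 0.0818
finger_force: 0.0
```

```bash
python3 pose.py; python3 - <<'E'
from h import *
np.set_printoptions(precision=4,suppress=True)
st=manip.sense(); c=cam("wrist"); s=cam("scene"); o=np.zeros((400,800,3),np.uint8)
o[:,:400]=c["image"][:,120:520]; o[:,400:]=cv2.resize(s["image"][90:240,200:350],(400,400),interpolation=cv2.INTER_CUBIC); cv2.imwrite("pics/i.png",o)
m=mask(c["image"],*RED); ys=np.where(m[:250].sum(1)>0)[0]; y=ys.min()+2; x=np.where(m[y])[0]
T=tcp(st); p=ray(c,[[x.min(),y],[x.max(),y]],.046); print(y,x.min(),x.max(),(np.c_[p,[.046]*2]-T[:3,3])@T[:3,:3])
E
```

```text
t 22.6 uv -0.08696401438238863 0.2640151932218285 z 0.06942495683065973 [ 1.0647622  -1.021743    0.23666696] w 0.08176420231028243 F 0.0 red rows 120 264 [(np.int32(124), np.int32(233), np.int32(404)), (np.int32(160), np.int32(234), np.int32(403)), (np.int32(259), np.int32(393), np.int32(394))]
120 233 403 [[ 0.0631 -0.0455  0.0247]
 [ 0.0631  0.0495  0.0247]]
```

View pics/i.png

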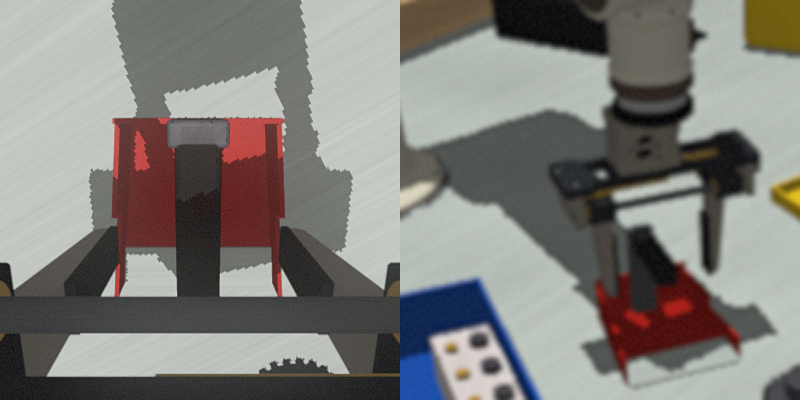

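The scoop stands flat on the bench with its back edge at row 120, 63 mm behind the TCP. I'll re-grip 33 mm further back, near its balance point.

Request:
apply_moves([
  {"x": 0.066,"y": 0.004,"z": 0,"turn": 0},
  {"x": 0.066,"y": 0.004,"z": 0,"turn": 0},
  {"x": 0,"y": 0,"z": 0,"turn": 0},
  {"x": 0,"y": 0,"z": 0,"turn": 0},
  {"x": 0,"y": 0,"z": 0,"turn": 0},
  {"x": 0,"y": 0,"z": 0,"turn": 0},
  {"x": 0,"y": 0,"z": 0,"turn": 0},
  {"x": 0,"y": 0,"z": 0,"turn": 0},
])

```text
time: 23.55
tcp_pos: [0.4939, -0.0129, 0.0686]
orientation: [-180.0, 0.0, 150.1]
contact_force: [-0.2, 0.6, -0.6]
width: 0.092
finger_force: 0.0
```

Request:
apply_moves([
  {"x": 0,"y": 0,"z": 0,"turn": 0},
  {"x": 0,"y": 0,"z": 0,"turn": 0},
  {"x": 0,"y": 0,"z": 0,"turn": 0},
  {"x": 0,"y": 0,"z": 0,"turn": 0},
  {"x": 0,"y": 0,"z": 0,"turn": 0},
  {"x": 0,"y": 0,"z": 0,"turn": 0},
  {"x": 0,"y": 0,"z": 0,"turn": 0},
  {"x": 0,"y": 0,"z": 0,"turn": 0},
], jaw=1, newtons=60)

```text
time: 24.35
tcp_pos: [0.4936, -0.0127, 0.0686]
orientation: [-180.0, -0.0, 150.1]
contact_force: [0.4, 0.2, -1.1]
width: 0.0301
finger_force: 0.0
```

Request:
apply_moves([
  {"x": 0,"y": 0,"z": 0,"turn": 0},
  {"x": 0,"y": 0,"z": 0,"turn": 0},
  {"x": 0,"y": 0,"z": 0,"turn": 0},
  {"x": 0,"y": 0,"z": -0.06,"turn": 0},
  {"x": 0,"y": 0,"z": -0.1,"turn": 0},
  {"x": 0,"y": 0,"z": -0.12,"turn": 0},
  {"x": 0,"y": 0,"z": -0.12,"turn": 0},
  {"x": 0,"y": 0,"z": -0.08,"turn": 0},
])

```text
time: 25.15
tcp_pos: [0.494, -0.0126, 0.1903]
orientation: [180.0, 0.1, 150.1]
contact_force: [1.4, -0.3, -2.8]
width: 0.0194
finger_force: 60.0
```

```bash
python3 pose.py
```

```text
t 25.15 uv -0.11987653565544831 0.2663084650841412 z 0.19027041103074935 [ 1.36584575 -0.25162053 -2.8410271 ] w 0.01939240773753486 F 59.9979704618454 red rows 169 262 [(np.int32(173), np.int32(285), np.int32(390)), (np.int32(209), np.int32(236), np.int32(398)), (np.int32(257), np.int32(235), np.int32(400))]
```

Request:
apply_moves([
  {"x": -0.04,"y": -0.12,"z": 0,"turn": 0},
  {"x": 0,"y": -0.17,"z": 0,"turn": 0},
  {"x": 0,"y": -0.17,"z": 0,"turn": 0},
  {"x": 0,"y": -0.17,"z": 0,"turn": 0},
  {"x": 0,"y": -0.17,"z": 0,"turn": 0},
  {"x": 0,"y": -0.17,"z": 0,"turn": 0},
  {"x": 0,"y": -0.13,"z": 0,"turn": 0},
  {"x": 0,"y": -0.085,"z": 0,"turn": 0},
])

```text
time: 26.0
tcp_pos: [0.353, -0.2757, 0.1872]
orientation: [180.0, -0.1, 150.0]
contact_force: [0.3, -0.1, -3.5]
width: 0.0196
finger_force: 60.0
```

```bash
python3 pose.py; python3 - <<'E'
from h import *
c=cam("top"); im=c["image"]
C=np.array([.4652,-.3032]);a=np.radians(-29.9);u=np.array([np.cos(a),np.sin(a)]);v=np.array([-u[1],u[0]])
g=mask(im,(0,0,70),(179,70,255)); g[:180]=0; g[270:]=0; g[:,:400]=0; g[:,480:]=0
for k in big(g,5):
    b=cv2.boxPoints(cv2.minAreaRect(k)); p=ray(c,b,.02)-C; print(cv2.contourArea(k),np.c_[p@u,p@v].round(3).tolist())
E
```

```text
t 26.0 uv -0.11090738712408886 -0.03210725765200006 z 0.18724093405662565 [ 0.25629227 -0.13075247 -3.45751306] w 0.019611495318436995 F 59.99811887741089 red rows 169 262 [(np.int32(173), np.int32(274), np.int32(357)), (np.int32(209), np.int32(236), np.int32(399)), (np.int32(257), np.int32(235), np.int32(400))]
1168.5 [[-0.051, 0.088], [0.147, 0.093], [0.149, 0.034], [-0.049, 0.031]]
723.5 [[0.165, 0.073], [0.235, -0.042], [0.168, -0.08], [0.099, 0.034]]
313.5 [[-0.044, -0.004], [-0.005, -0.003], [-0.003, -0.101], [-0.042, -0.101]]
248.5 [[0.076, -0.08], [0.099, -0.119], [0.031, -0.158], [0.008, -0.12]]
235.5 [[0.005, -0.003], [0.031, 0.005], [0.053, -0.063], [0.027, -0.071]]
```

Request:
apply_moves([
  {"x": 0,"y": 0.004,"z": 0.08,"turn": 0},
  {"x": 0,"y": 0,"z": 0.1,"turn": 0},
  {"x": 0,"y": 0,"z": 0.1,"turn": 0},
  {"x": 0,"y": 0,"z": 0.08,"turn": 0},
  {"x": 0,"y": 0,"z": 0.06,"turn": 0},
  {"x": 0,"y": 0,"z": 0.03,"turn": 0},
  {"x": 0,"y": 0,"z": 0,"turn": 0},
  {"x": 0,"y": 0,"z": 0,"turn": 0},
])

```text
time: 26.9
tcp_pos: [0.3556, -0.2736, 0.0765]
orientation: [180.0, 0.0, 150.1]
contact_force: [0.1, -0.3, -3.7]
width: 0.0195
finger_force: 60.0
```

Request:
apply_moves([
  {"x": 0,"y": 0,"z": 0.006,"turn": 0},
  {"x": 0,"y": 0,"z": 0.003,"turn": 0},
  {"x": -0.03,"y": 0,"z": 0,"turn": 0},
  {"x": -0.04,"y": 0,"z": 0,"turn": 0},
  {"x": -0.05,"y": 0,"z": 0,"turn": 0},
  {"x": -0.05,"y": 0,"z": 0,"turn": 0},
  {"x": -0.05,"y": 0,"z": 0,"turn": 0},
  {"x": -0.04,"y": 0,"z": 0,"turn": 0},
])

```text
time: 27.7
tcp_pos: [0.4127, -0.3068, 0.0739]
orientation: [-180.0, 0.0, 150.1]
contact_force: [-0.4, -0.5, -3.5]
width: 0.0198
finger_force: 60.0
```

```bash
python3 pose.py
```

```text
t 27.7 uv -0.04367442526402842 -0.02931584454469145 z 0.07388170546943908 [-0.36248852 -0.494846   -3.54958897] w 0.019769951441165848 F 59.99762713909149 red rows 192 262 [(np.int32(196), np.int32(257), np.int32(266)), (np.int32(232), np.int32(235), np.int32(400)), (np.int32(257), np.int32(235), np.int32(401))]
```

Request:
apply_moves([
  {"x": -0.03,"y": 0,"z": 0.001,"turn": 0},
  {"x": -0.04,"y": 0,"z": 0,"turn": 0},
  {"x": -0.04,"y": 0,"z": 0,"turn": 0},
  {"x": -0.04,"y": 0,"z": 0,"turn": 0},
  {"x": -0.04,"y": 0,"z": 0,"turn": 0},
  {"x": -0.04,"y": 0,"z": 0,"turn": 0},
  {"x": -0.03,"y": 0,"z": 0,"turn": 0},
  {"x": 0,"y": 0,"z": 0,"turn": 0},
])

```text
time: 28.55
tcp_pos: [0.469, -0.3392, 0.0734]
orientation: [-180.0, 0.1, 150.1]
contact_force: [0.1, -1.7, -2.6]
width: 0.0195
finger_force: 60.0
```

```bash
cat > pins.py <<'E'
from h import *
C=np.array([.4652,-.3032]);a=np.radians(-29.9);u=np.array([np.cos(a),np.sin(a)]);v=np.array([-u[1],u[0]])
for n,z in (("top",.03),("scene",.03)):
    c=cam(n); im=c["image"]; hs=cv2.cvtColor(im,cv2.COLOR_BGR2HSV)
    g=((hs[...,1]<75)&(hs[...,2]>55)).astype(np.uint8)*255
    # restrict to lane region
    yy,xx=np.mgrid[:400,:640]; p=ray(c,np.c_[xx.ravel(),yy.ravel()],z)-C; U=(p@u).reshape(400,640);V=(p@v).reshape(400,640)
    g[(U<-.05)|(U>.15)|(V<-.1)|(V>.03)]=0
    for k in big(g,4):
        if cv2.contourArea(k)<15: continue
        b=cv2.boxPoints(cv2.minAreaRect(k)); q=ray(c,b,z)-C; print(n,cv2.contourArea(k),(1000*np.c_[q@u,q@v]).round().tolist())
E
python3 pose.py; python3 pins.py
```

```text
t 28.55 uv 0.021180761889459717 -0.029298564176976925 z 0.07336032257951053 [ 0.09262112 -1.66593968 -2.58915117] w 0.019472870591799363 F 59.99922573566437 red rows 180 262 [(np.int32(184), np.int32(237), np.int32(241)), (np.int32(220), np.int32(236), np.int32(391)), (np.int32(257), np.int32(235), np.int32(400))]
top 604.5 [[80.0, 28.0], [148.0, 27.0], [148.0, -83.0], [80.0, -82.0]]
top 211.0 [[30.0, -69.0], [148.0, -69.0], [148.0, -100.0], [31.0, -100.0]]
top 153.0 [[-49.0, -57.0], [-9.0, -60.0], [-11.0, -102.0], [-51.0, -100.0]]
top 138.0 [[2.0, -54.0], [42.0, -61.0], [38.0, -89.0], [-3.0, -82.0]]
scene 65.5 [[87.0, -60.0], [87.0, 14.0], [97.0, 13.0], [98.0, -60.0]]
```

Request:
apply_moves([
  {"x": -0.02,"y": 0,"z": 0,"turn": 0},
  {"x": -0.02,"y": 0,"z": 0,"turn": 0},
  {"x": -0.02,"y": 0,"z": 0,"turn": 0},
  {"x": -0.02,"y": 0,"z": 0,"turn": 0},
  {"x": -0.02,"y": 0,"z": 0,"turn": 0},
  {"x": -0.01,"y": 0,"z": 0,"turn": 0},
  {"x": 0,"y": 0,"z": 0,"turn": 0},
  {"x": 0,"y": 0,"z": 0,"turn": 0},
])

```text
time: 29.5
tcp_pos: [0.4918, -0.352, 0.0733]
orientation: [180.0, -0.0, 150.1]
contact_force: [-1.5, 0.5, -3.3]
width: 0.0193
finger_force: 60.0
```

```bash
python3 pose.py; python3 pins.py|grep scene; python3 - <<'E'
from h import *
c=cam("wrist"); im=c["image"]; hs=cv2.cvtColor(im,cv2.COLOR_BGR2HSV)
# column profile between fingers (V,S) at several columns, rows 180..370
for x in (318-28,318+28,318): print(x,[(y,int(hs[y,x,0]),int(hs[y,x,1]),int(hs[y,x,2])) for y in range(180,372,12)])
E
```

```text
t 29.5 uv 0.047400925456156595 -0.029046003587404765 z 0.07333628014455423 [-1.47475234  0.47229923 -3.34044831] w 0.019285399128757163 F 60.00287175178528 red rows 193 262 [(np.int32(197), np.int32(256), np.int32(268)), (np.int32(233), np.int32(236), np.int32(400)), (np.int32(257), np.int32(235), np.int32(401))]
scene 401.5 [[48.0, -61.0], [47.0, 13.0], [95.0, 11.0], [95.0, -61.0]]
scene 36.0 [[-53.0, -3.0], [-49.0, 6.0], [-1.0, -3.0], [-5.0, -12.0]]
scene 32.0 [[-51.0, -47.0], [-50.0, -37.0], [-1.0, -40.0], [-2.0, -49.0]]
290 [(180, 173, 140, 115), (192, 174, 168, 111), (204, 138, 48, 64), (216, 140, 12, 66), (228, 21, 16, 109), (240, 176, 48, 37), (252, 23, 34, 30), (264, 15, 26, 40), (276, 18, 34, 37), (288, 150, 6, 40), (300, 0, 0, 69), (312, 80, 10, 80), (324, 0, 7, 69), (336, 48, 6, 224), (348, 56, 9, 207), (360, 110, 148, 102)]
346 [(180, 176, 147, 111), (192, 178, 150, 114), (204, 116, 27, 65), (216, 158, 30, 69), (228, 26, 19, 107), (240, 176, 43, 42), (252, 19, 52, 39), (264, 130, 22, 35), (276, 90, 18, 43), (288, 110, 39, 39), (300, 60, 4, 67), (312, 110, 11, 68), (324, 60, 7, 76), (336, 108, 41, 105), (348, 105, 59, 104), (360, 111, 146, 101)]
318 [(180, 122, 53, 68), (192, 131, 55, 51), (204, 120, 15, 67), (216, 150, 36, 49), (228, 10, 41, 37), (240, 175, 46, 33), (252, 165, 15, 34), (264, 165, 14, 36), (276, 30, 8, 34), (288, 0, 32, 32), (300, 0, 4, 67), (312, 90, 4, 72), (324, 102, 17, 75), (336, 150, 6, 40), (348, 135, 8, 62), (360, 23, 17, 59)]
```

Request:
apply_moves([
  {"x": -0.01,"y": 0,"z": 0,"turn": 0},
  {"x": -0.01,"y": 0,"z": 0,"turn": 0},
  {"x": -0.006,"y": 0,"z": 0,"turn": 0},
  {"x": -0.006,"y": 0,"z": 0,"turn": 0},
  {"x": 0,"y": 0,"z": 0,"turn": 0},
  {"x": 0,"y": 0,"z": 0,"turn": 0},
  {"x": 0,"y": 0,"z": 0,"turn": 0},
  {"x": 0,"y": 0,"z": 0,"turn": 0},
])

```text
time: 30.5
tcp_pos: [0.4952, -0.3545, 0.0741]
orientation: [-180.0, -0.6, 150.2]
contact_force: [-17.8, 8.8, 11.4]
width: 0.0197
finger_force: 60.0
```

```bash
python3 pose.py; python3 pins.py|grep scene; python3 - <<'E'
from h import *
# scene-camera scan along the tote's length at v=-25: print S,V per 6 mm at z=.03
C=np.array([.4652,-.3032]);a=np.radians(-29.9);u=np.array([np.cos(a),np.sin(a)]);v=np.array([-u[1],u[0]])
c=cam("scene"); hs=cv2.cvtColor(c["image"],cv2.COLOR_BGR2HSV); Ti=np.linalg.inv(c["T"])
for vv in (-.045,-.025,-.005):
    o=[]
    for uu in np.arange(.02,.165,.006):
        p=Ti@np.r_[C+uu*u+vv*v,.03,1]; x=c["cx"]+c["f"]*p[0]/-p[2]; y=c["cy"]-c["f"]*p[1]/-p[2]
        h=hs[int(round(y)),int(round(x))]; o.append((int(uu*1000),*h.tolist()))
    print(vv,o)
E
```

```text
t 30.5 uv 0.051586130571983926 -0.029528768877825268 z 0.07412938636308841 [-17.75432049   8.77447469  11.42488884] w 0.019676870483941518 F 60.02382695674896 red rows 180 262 [(np.int32(184), np.int32(237), np.int32(238)), (np.int32(220), np.int32(236), np.int32(400)), (np.int32(257), np.int32(236), np.int32(401))]
scene 379.0 [[31.0, -61.0], [31.0, 13.0], [81.0, 10.0], [80.0, -62.0]]
scene 39.5 [[-52.0, -5.0], [-49.0, 6.0], [2.0, -1.0], [-0.0, -11.0]]
scene 37.5 [[-49.0, -48.0], [-50.0, -38.0], [3.0, -39.0], [3.0, -48.0]]
-0.045 [(20, 2, 207, 79), (26, 0, 190, 74), (32, 3, 81, 76), (38, 40, 10, 79), (44, 68, 12, 87), (50, 66, 14, 92), (56, 70, 8, 90), (62, 68, 12, 88), (68, 70, 9, 88), (74, 60, 9, 85), (80, 3, 78, 75), (86, 1, 173, 75), (92, 173, 190, 74), (98, 116, 148, 117), (104, 110, 198, 130), (110, 109, 220, 80), (116, 110, 189, 81), (122, 109, 207, 79), (128, 110, 207, 80), (134, 109, 205, 81), (140, 109, 214, 81), (146, 109, 216, 78), (152, 109, 216, 79), (158, 110, 197, 79), (164, 109, 211, 81)]
-0.025 [(20, 165, 27, 19), (26, 113, 73, 14), (32, 90, 20, 13), (38, 0, 0, 22)
[... 212 characters left out ...]
, 109, 225, 77), (116, 108, 216, 79), (122, 109, 198, 80), (128, 109, 207, 80), (134, 109, 204, 80), (140, 110, 203, 79), (146, 109, 222, 78), (152, 109, 211, 81), (158, 110, 200, 79), (164, 109, 216, 78)]
-0.005 [(20, 0, 219, 79), (26, 0, 190, 82), (32, 2, 135, 81), (38, 60, 6, 83), (44, 66, 14, 88), (50, 66, 14, 90), (56, 66, 14, 91), (62, 72, 14, 91), (68, 60, 11, 91), (74, 68, 12, 86), (80, 8, 50, 81), (86, 1, 212, 77), (92, 177, 217, 74), (98, 119, 138, 116), (104, 109, 216, 105), (110, 110, 205, 81), (116, 110, 207, 79), (122, 109, 208, 81), (128, 109, 213, 78), (134, 110, 201, 80), (140, 109, 213, 79), (146, 109, 208, 81), (152, 109, 207, 80), (158, 110, 199, 82), (164, 110, 213, 79)]
```

The lip is against the far wall and pin B shows in the pan (scene blob at u 31–81 mm). I'll re-grip at the front of the bar with a light grip, opening only part way, so the mouth tips up when lifted.

Request:
apply_moves([
  {"x": 0.008,"y": 0,"z": 0,"turn": 0},
  {"x": 0,"y": 0,"z": 0,"turn": 0},
  {"x": 0,"y": 0,"z": 0,"turn": 0},
  {"x": 0,"y": 0,"z": 0,"turn": 0},
  {"x": -0.04,"y": 0,"z": 0,"turn": 0},
  {"x": -0.06,"y": 0,"z": 0,"turn": 0},
  {"x": -0.06,"y": 0,"z": 0,"turn": 0},
  {"x": -0.02,"y": 0,"z": 0,"turn": 0},
], jaw=0.1)

```text
time: 31.5
tcp_pos: [0.5372, -0.3784, 0.0739]
orientation: [-180.0, 0.1, 150.1]
contact_force: [-0.7, -0.0, -0.1]
width: 0.0412
finger_force: 0.0
```

```bash
python3 pose.py; python3 pins.py|grep scene
```

```text
t 31.5 uv 0.0999553594648626 -0.029320046276661953 z 0.07390639894872478 [-0.65108631 -0.00696584 -0.14333995] w 0.04124427074825334 F 0.0 red rows 90 252 [(np.int32(94), np.int32(352), np.int32(370)), (np.int32(130), np.int32(232), np.int32(403)), (np.int32(247), np.int32(235), np.int32(402))]
scene 558.0 [[-49.0, -62.0], [-49.0, 27.0], [84.0, 18.0], [81.0, -63.0]]
```

Request:
apply_moves([
  {"x": 0,"y": 0,"z": 0,"turn": 0},
  {"x": 0,"y": 0,"z": 0,"turn": 0},
  {"x": 0,"y": 0,"z": 0,"turn": 0},
  {"x": 0,"y": 0,"z": 0,"turn": 0},
  {"x": 0,"y": 0,"z": 0,"turn": 0},
  {"x": 0,"y": 0,"z": 0,"turn": 0},
  {"x": 0,"y": 0,"z": 0,"turn": 0},
  {"x": 0,"y": 0,"z": 0,"turn": 0},
], jaw=1, newtons=5)

```text
time: 32.45
tcp_pos: [0.5355, -0.3777, 0.0736]
orientation: [-180.0, -0.0, 150.1]
contact_force: [-4.2, -0.4, 1.9]
width: 0.02
finger_force: 5.0
```

Request:
apply_moves([
  {"x": 0,"y": 0,"z": -0.01,"turn": 0},
  {"x": 0,"y": 0,"z": -0.01,"turn": 0},
  {"x": 0,"y": 0,"z": -0.01,"turn": 0},
  {"x": 0,"y": 0,"z": -0.01,"turn": 0},
  {"x": 0,"y": 0,"z": -0.01,"turn": 0},
  {"x": 0,"y": 0,"z": -0.01,"turn": 0},
  {"x": 0,"y": 0,"z": 0,"turn": 0},
  {"x": 0,"y": 0,"z": 0,"turn": 0},
])

```text
time: 33.25
tcp_pos: [0.5363, -0.3778, 0.0892]
orientation: [-180.0, 0.1, 150.1]
contact_force: [-0.1, 1.1, -4.6]
width: 0.0198
finger_force: 5.0
```

```bash
python3 pose.py; python3 pins.py|grep scene
```

```text
t 33.25 uv 0.0988067150644101 -0.029221535708477592 z 0.08919310045222055 [-0.05964096  1.07165865 -4.62127209] w 0.01976421834184558 F 4.99596431851387 red rows 91 262 [(np.int32(95), np.int32(349), np.int32(387)), (np.int32(131), np.int32(239), np.int32(398)), (np.int32(257), np.int32(239), np.int32(399))]
scene 561.5 [[-49.0, -61.0], [-51.0, 21.0], [81.0, 13.0], [80.0, -62.0]]
```

Request:
apply_moves([
  {"x": 0,"y": 0,"z": -0.01,"turn": 0},
  {"x": 0,"y": 0,"z": -0.01,"turn": 0},
  {"x": 0,"y": 0,"z": -0.01,"turn": 0},
  {"x": 0,"y": 0,"z": -0.01,"turn": 0},
  {"x": 0,"y": 0,"z": -0.01,"turn": 0},
  {"x": 0,"y": 0,"z": 0,"turn": 0},
  {"x": 0,"y": 0,"z": 0,"turn": 0},
  {"x": 0,"y": 0,"z": 0,"turn": 0},
])

```text
time: 34.2
tcp_pos: [0.5362, -0.3779, 0.1016]
orientation: [-180.0, 0.1, 150.1]
contact_force: [-0.8, 0.6, -5.3]
width: 0.0196
finger_force: 5.0
```

```bash
python3 pose.py; python3 pins.py|grep scene; python3 - <<'E'
from h import *
c=cam("wrist"); hs=cv2.cvtColor(c["image"],cv2.COLOR_BGR2HSV)
for x in (262,275,365): print(x,[(y,*hs[y,x].tolist()) for y in range(60,262,9)])
E
```

```text
t 34.2 uv 0.09882694560044819 -0.02934868997126168 z 0.10155910622009386 [-0.83395676  0.59670305 -5.30798961] w 0.019627883393861262 F 4.997778385877609 red rows 91 262 [(np.int32(131), np.int32(242), np.int32(394)), (np.int32(257), np.int32(241), np.int32(396))]
scene 423.0 [[27.0, -62.0], [27.0, 15.0], [80.0, 12.0], [79.0, -62.0]]
scene 52.0 [[-51.0, 1.0], [-46.0, 12.0], [13.0, 1.0], [8.0, -10.0]]
scene 49.5 [[-49.0, -46.0], [-50.0, -35.0], [15.0, -36.0], [15.0, -48.0]]
262 [(60, 108, 129, 214), (69, 108, 126, 216), (78, 108, 124, 216), (87, 108, 128, 213), (96, 175, 148, 124), (105, 0, 151, 214), (114, 179, 156, 212), (123, 0, 151, 215), (132, 0, 153, 213), (141, 1, 153, 213), (150, 1, 154, 213), (159, 0, 155, 209), (168, 1, 154, 213), (177, 179, 148, 117), (186, 178, 172, 126), (195, 1, 159, 208), (204, 1, 163, 207), (213, 1, 163, 205), (222, 64, 8, 220), (231, 60, 4, 126), (240, 45, 4, 116), (249, 30, 7, 111), (258, 14, 30, 92)]
275 [(60, 108, 128, 215), (69, 108, 127, 215), (78, 108, 126, 216), (87, 108, 123, 213), (96, 175, 143, 128), (105, 0, 147, 212), (114, 0, 92, 191), (123, 60, 5, 197), (132, 54, 5, 245), (141, 60, 7, 212), (150, 67, 13, 182), (159, 1, 157, 210), (168, 1, 157, 210), (177, 0, 142, 117), (186, 1, 161, 215), (195, 1, 155, 127), (204, 1, 149, 108), (213, 2, 152, 109), (222, 60, 8, 121), (231, 40, 14, 111), (240, 15, 32, 95), (249, 16, 29, 96), (258, 22, 30, 93)]
365 [(60, 108, 136, 210), (69, 108, 129, 210), (78, 108, 132, 213), (87, 108, 134, 209), (96, 175, 119, 107), (105, 0, 147, 206), (114, 69, 12, 144), (123, 60, 5, 196), (132, 54, 6, 229), (141, 50, 7, 213), (150, 53, 5, 187), (159, 1, 140, 118), (168, 1, 138, 118), (177, 0, 139, 117), (186, 1, 149, 115), (195, 178, 160, 110), (204, 2, 165, 110), (213, 2, 149, 113), (222, 60, 6, 126), (231, 60, 6, 123), (240, 18, 34, 90), (249, 17, 25, 93), (258, 15, 24, 86)]
```

The grip slipped up the bar instead of tipping the scoop: the back rim row is unchanged and its image is narrower. I'll slide back down, grip at 10 N and lift again.

Request:
apply_moves([
  {"x": 0,"y": 0,"z": 0.03,"turn": 0},
  {"x": 0,"y": 0,"z": 0.04,"turn": 0},
  {"x": 0,"y": 0,"z": 0.04,"turn": 0},
  {"x": 0,"y": 0,"z": 0.003,"turn": 0},
  {"x": 0,"y": 0,"z": 0,"turn": 0},
  {"x": 0,"y": 0,"z": 0,"turn": 0},
  {"x": 0,"y": 0,"z": 0,"turn": 0},
  {"x": 0,"y": 0,"z": 0,"turn": 0},
], newtons=5)

```text
time: 35.2
tcp_pos: [0.5378, -0.3791, 0.0746]
orientation: [-179.9, 0.3, 150.1]
contact_force: [4.6, -2.8, 2.8]
width: 0.0201
finger_force: 5.0
```

Request:
apply_moves([
  {"x": 0,"y": 0,"z": 0,"turn": 0},
  {"x": 0,"y": 0,"z": 0,"turn": 0},
  {"x": 0,"y": 0,"z": -0.02,"turn": 0},
  {"x": 0,"y": 0,"z": -0.02,"turn": 0},
  {"x": 0,"y": 0,"z": -0.02,"turn": 0},
  {"x": 0,"y": 0,"z": -0.02,"turn": 0},
  {"x": 0,"y": 0,"z": 0,"turn": 0},
  {"x": 0,"y": 0,"z": 0,"turn": 0},
], newtons=11)

```text
time: 36.0
tcp_pos: [0.5351, -0.377, 0.0926]
orientation: [180.0, -0.1, 150.1]
contact_force: [-3.6, 1.8, -5.2]
width: 0.0198
finger_force: 11.0
```

```bash
cat > tilt.py <<'E'
from h import *
from scipy.optimize import fsolve
st=manip.sense(); c=cam("wrist"); hs=cv2.cvtColor(c["image"],cv2.COLOR_BGR2HSV); im=c["image"]
red=((hs[...,0]<9)|(hs[...,0]>168))&(hs[...,1]>90)&(hs[...,2]>60)
y=min(next((i for i in range(20,262) if red[i:i+4,x].all()),262) for x in (262,275,365,375))
xs=np.where(red[y+3])[0]; w=xs[(xs>180)&(xs<460)]; print("t",st["time"],"back row",y,"width",w.min(),w.max(),"tcp",st["tcp_pos"],"F",st["contact_force"],st["finger_force"])
for x in (262,275,365):
    s="".join("r" if red[i,x] else ("b" if 100<hs[i,x,0]<125 and hs[i,x,1]>90 else ("g" if hs[i,x,2]>60 else ".")) for i in range(60,262,4)); print(x,s)
E
python3 tilt.py; python3 pins.py|grep scene
```

```text
t 36.0 back row 91 width 232 403 tcp [ 0.53509704 -0.37703303  0.09257386] F [-3.62529518  1.76192856 -5.17134382] 10.99714770913124
262 bbbbbbbbrrrrrrrrrrrrrrrrrrrrrrrrrrrrrrrrrrrgggggggg
275 bbbbbbbbrrrrrrrgggggggggggrrrrrrrrrrrrrrrrrgggggggg
365 bbbbbbbbrrrrrrggggggggggggrrrrrrrrrrrrrrrrrgggggggg
scene 520.0 [[-49.0, -61.0], [-53.0, 21.0], [62.0, 15.0], [62.0, -61.0]]
```

Request:
apply_moves([
  {"x": 0.004,"y": 0,"z": 0,"turn": 0},
  {"x": 0.004,"y": 0,"z": 0,"turn": 0},
  {"x": 0,"y": 0,"z": 0,"turn": 0},
  {"x": 0,"y": 0,"z": 0,"turn": 0},
  {"x": 0,"y": 0,"z": 0,"turn": 0},
  {"x": 0,"y": 0,"z": 0,"turn": 0},
  {"x": 0,"y": 0,"z": 0,"turn": 0},
  {"x": 0,"y": 0,"z": 0,"turn": 0},
], newtons=8)

```text
time: 36.95
tcp_pos: [0.5344, -0.3767, 0.0929]
orientation: [-180.0, 0.0, 150.1]
contact_force: [-0.4, 0.5, -8.1]
width: 0.0201
finger_force: 8.0
```

```bash
python3 tilt.py; python3 pins.py|grep scene
```

```text
t 36.95 back row 92 width 232 403 tcp [ 0.53435594 -0.37668563  0.09293291] F [-0.41940693  0.47473417 -8.12780449] 7.997861802577972
262 bbbbbbbbgrrrrrrrrrrrrrrrrrrrrrrrrrrrrrrrrrrgggggggg
275 bbbbbbbbgrrrrrrgggggggggggrrrrrrrrrrrrrrrrrgggggggg
365 bbbbbbbbrrrrrrrgggggggggggrrrrrrrrrrrrrrrrrgggggggg
scene 530.0 [[-49.0, -61.0], [-52.0, 21.0], [62.0, 15.0], [62.0, -61.0]]
```

Request:
apply_moves([
  {"x": 0,"y": 0,"z": 0,"turn": 0},
  {"x": 0,"y": 0,"z": 0,"turn": 0},
  {"x": 0,"y": 0,"z": 0,"turn": 0},
  {"x": 0,"y": 0,"z": 0,"turn": 0},
  {"x": 0,"y": 0,"z": 0,"turn": 0},
  {"x": 0,"y": 0,"z": 0,"turn": 0},
  {"x": 0,"y": 0,"z": 0,"turn": 0},
  {"x": 0,"y": 0,"z": 0,"turn": 0},
], newtons=6.3)

```text
time: 37.9
tcp_pos: [0.5342, -0.3766, 0.0929]
orientation: [-180.0, -0.0, 150.1]
contact_force: [-1.3, 0.9, -6.8]
width: 0.0203
finger_force: 6.3
```

```bash
python3 tilt.py; python3 pins.py|grep scene
```

```text
t 37.9 back row 93 width 233 403 tcp [ 0.53419456 -0.37660515  0.09285392] F [-1.28951845  0.85040089 -6.83431062] 6.298068165779114
262 bbbbbbbbgrrrrrrrrrrrrrrrrrrrrrrrrrrrrrrrrrrgggggggg
275 bbbbbbbbgrrrrrrgggggggggggrrrrrrrrrrrrrrrrrgggggggg
365 bbbbbbbbgrrrrrrgggggggggggrrrrrrrrrrrrrrrrrgggggggg
scene 534.5 [[-49.0, -61.0], [-51.0, 21.0], [63.0, 14.0], [62.0, -62.0]]
```

Request:
apply_moves([
  {"x": 0,"y": 0,"z": 0,"turn": 0},
  {"x": 0,"y": 0,"z": 0,"turn": 0},
  {"x": 0,"y": 0,"z": 0,"turn": 0},
  {"x": 0,"y": 0,"z": -0.03,"turn": 0},
  {"x": 0,"y": 0,"z": 0,"turn": 0},
  {"x": 0,"y": 0,"z": 0,"turn": 0},
  {"x": 0,"y": 0,"z": 0,"turn": 0},
  {"x": 0,"y": 0,"z": 0,"turn": 0},
], newtons=4.8)

```text
time: 38.85
tcp_pos: [0.5343, -0.3766, 0.1004]
orientation: [-180.0, 0.0, 150.1]
contact_force: [-2.3, 2.1, -5.5]
width: 0.0197
finger_force: 4.8
```

```bash
python3 tilt.py; python3 pins.py|grep scene
```

```text
t 38.85 back row 91 width 239 396 tcp [ 0.53427839 -0.37663141  0.10039766] F [-2.26258296  2.09321627 -5.45592717] 4.79412741959095
262 bbbbbbbbrrrrrrrrrrrrrrrrrrrrrrrrrrrrrrrrrrggggggggg
275 bbbbbbbbrrrrrrrggggggggggrrrrrrrrrrrrrrrrrggggggggg
365 bbbbbbbbrrrrrrgggggggggggrrrrrrrrrrrrrrrrrggggggggg
scene 486.5 [[65.0, -66.0], [-54.0, -48.0], [-22.0, 27.0], [94.0, 3.0]]
scene 49.0 [[-51.0, 1.0], [-46.0, 12.0], [13.0, 1.0], [8.0, -10.0]]
```

The lip was being blocked by the far wall, because tipping swings it forward. I'll re-seat the grip, then move back and up along the arc about the heel.

Request:
apply_moves([
  {"x": 0,"y": 0,"z": 0.03,"turn": 0},
  {"x": 0,"y": 0,"z": 0.04,"turn": 0},
  {"x": 0,"y": 0,"z": 0.04,"turn": 0},
  {"x": 0,"y": 0,"z": 0,"turn": 0},
  {"x": 0,"y": 0,"z": 0,"turn": 0},
  {"x": 0,"y": 0,"z": 0,"turn": 0},
  {"x": 0,"y": 0,"z": 0,"turn": 0},
  {"x": 0,"y": 0,"z": 0,"turn": 0},
], newtons=5)

```text
time: 39.8
tcp_pos: [0.536, -0.3782, 0.0744]
orientation: [-179.9, 0.3, 150.1]
contact_force: [4.2, -2.9, 1.0]
width: 0.0198
finger_force: 5.0
```

Request:
apply_moves([
  {"x": 0,"y": 0,"z": 0,"turn": 0},
  {"x": 0.008,"y": 0,"z": -0.007,"turn": 0},
  {"x": 0.008,"y": 0,"z": -0.007,"turn": 0},
  {"x": 0.008,"y": 0,"z": -0.007,"turn": 0},
  {"x": 0.008,"y": 0,"z": -0.007,"turn": 0},
  {"x": 0.008,"y": 0,"z": -0.006,"turn": 0},
  {"x": 0.008,"y": 0,"z": -0.006,"turn": 0},
  {"x": 0.008,"y": 0,"z": -0.006,"turn": 0},
], newtons=8)

```text
time: 40.6
tcp_pos: [0.5214, -0.3689, 0.0837]
orientation: [180.0, -0.1, 150.1]
contact_force: [0.9, 0.6, -7.8]
width: 0.0202
finger_force: 8.0
```

```bash
python3 tilt.py; python3 pins.py|grep scene
```

```text
t 40.6 back row 102 width 236 401 tcp [ 0.52135828 -0.36893367  0.08372146] F [ 0.86003885  0.56850868 -7.78144251] 7.999582439661026
262 bbbbbbbbbbbrrrrrrrrrrrrrrrrrrrrrrrrrrrrrrrrrrrggggg
275 bbbbbbbbbbbrrrrrrgggggggggggrrrrrrrrrrrrrrrgggggggg
365 bbbbbbbbbbbrrrrrrgggggggggggrrrrrrrrrrrrrrrrggggggg
scene 539.5 [[-49.0, -61.0], [-51.0, 20.0], [70.0, 13.0], [69.0, -62.0]]
```

Row 102 means it is tipping, and the full weight is carried. Continuing along the arc.

Request:
apply_moves([
  {"x": 0.008,"y": 0,"z": -0.004,"turn": 0},
  {"x": 0.009,"y": 0,"z": -0.004,"turn": 0},
  {"x": 0.009,"y": 0,"z": -0.004,"turn": 0},
  {"x": 0.009,"y": 0,"z": -0.004,"turn": 0},
  {"x": 0.009,"y": 0,"z": -0.004,"turn": 0},
  {"x": 0.009,"y": 0,"z": -0.004,"turn": 0},
  {"x": 0,"y": 0,"z": 0,"turn": 0},
  {"x": 0,"y": 0,"z": 0,"turn": 0},
], newtons=7.5)

```text
time: 41.55
tcp_pos: [0.5114, -0.3636, 0.0916]
orientation: [-180.0, 0.1, 150.1]
contact_force: [3.7, 0.9, 1.1]
width: 0.0198
finger_force: 7.5
```

```bash
python3 tilt.py; python3 pins.py|grep scene
```

```text
t 41.55 back row 114 width 240 397 tcp [ 0.51144858 -0.36359074  0.09155993] F [3.74132136 0.9255147  1.07884854] 7.501241639256477
262 bbbbbbbbbbbbbbrrrrrrrrrrrrrrrrrrrrrrrrrrrrrrggggggg
275 bbbbbbbbbbbbbbrrrrrrrggggggggggrrrrrrrrrrrrgggggggg
365 bbbbbbbbbbbbbbrrrrrrrgggggggggggrrrrrrrrrrrrggggggg
scene 750.5 [[13.0, -81.0], [13.0, 14.0], [95.0, 9.0], [94.0, -81.0]]
scene 33.0 [[-52.0, -1.0], [-48.0, 8.0], [-4.0, -0.0], [-8.0, -9.0]]
scene 29.5 [[-49.0, -46.0], [-50.0, -37.0], [-5.0, -38.0], [-5.0, -47.0]]
```

Request:
apply_moves([
  {"x": 0.006,"y": 0,"z": -0.007,"turn": 0},
  {"x": 0.006,"y": 0,"z": -0.007,"turn": 0},
  {"x": 0.006,"y": 0,"z": -0.007,"turn": 0},
  {"x": 0.006,"y": 0,"z": -0.007,"turn": 0},
  {"x": 0.006,"y": 0,"z": -0.007,"turn": 0},
  {"x": 0.006,"y": 0,"z": -0.007,"turn": 0},
  {"x": 0,"y": 0,"z": 0,"turn": 0},
  {"x": 0,"y": 0,"z": 0,"turn": 0},
], newtons=8)

```text
time: 42.5
tcp_pos: [0.5025, -0.3583, 0.1004]
orientation: [180.0, -0.1, 150.1]
contact_force: [0.0, 0.1, -8.0]
width: 0.0199
finger_force: 8.0
```

```bash
python3 tilt.py; python3 pins.py|grep scene
```

```text
t 42.5 back row 132 width 245 392 tcp [ 0.50245945 -0.35827803  0.10039819] F [ 0.04979859  0.0712341  -7.9762264 ] 7.999587804079056
262 bbbbbbbbbbbbbbbbbbrrrrrrrrrrrrrrrrrrgggggggggggrggg
275 bbbbbbbbbbbbbbbbbbrrrrrrrrggggggggggggggggggggggggg
365 bbbbbbbbbbbbbbbbbbrrrrrrrrggggggggggrrrrrrrrggggggg
scene 598.5 [[12.0, -80.0], [11.0, 15.0], [76.0, 11.0], [76.0, -79.0]]
scene 195.5 [[82.0, -84.0], [81.0, 31.0], [97.0, 29.0], [98.0, -83.0]]
```

Row 132 is about 22° mouth-up. The second pin is in the pan and the full 8 N weight is carried, so I'll tighten and lift.

Request:
apply_moves([
  {"x": 0,"y": 0,"z": 0,"turn": 0},
  {"x": 0,"y": 0,"z": -0.02,"turn": 0},
  {"x": 0,"y": 0,"z": -0.05,"turn": 0},
  {"x": 0,"y": 0,"z": -0.08,"turn": 0},
  {"x": 0,"y": 0,"z": -0.1,"turn": 0},
  {"x": 0,"y": 0,"z": -0.11,"turn": 0},
  {"x": 0,"y": 0,"z": -0.08,"turn": 0},
  {"x": 0,"y": 0,"z": -0.04,"turn": 0},
], newtons=60)

```text
time: 43.45
tcp_pos: [0.5039, -0.3596, 0.2249]
orientation: [-179.9, 0.3, 150.1]
contact_force: [1.7, -0.7, -6.4]
width: 0.0199
finger_force: 60.0
```

```bash
python3 tilt.py; python3 - <<'E'
from h import *
np.set_printoptions(precision=4,suppress=True)
c=cam("top"); im=c["image"].copy(); im[320:,:100]=0; im[:110]=0; m=mask(im,*YEL); m[:,:140]=0; m[:,250:]=0
k=big(m)[0]; h=cv2.convexHull(k)[:,0].astype(float); P=ray(c,h,.02)
q=ray(c,quad(k),.02); print(q)
# line fits on contour pts between quad corners
K=ray(c,k[:,0],.02); E=[]
for i in range(4):
    a,b=q[i],q[(i+1)%4]; d=(b-a)/np.linalg.norm(b-a); t=(K-a)@d; n=np.abs((K-a)@np.array([-d[1],d[0]])); s=K[(n<.008)&(t>.015)&(t<np.linalg.norm(b-a)-.015)]
    vx,vy,x,y=cv2.fitLine(s.astype(np.float32),cv2.DIST_HUBER,0,.001,.001).ravel(); E.append((vx,vy,x,y)); print(i,"ang",np.degrees(np.arctan2(vy,vx)))
X=[]
for i in range(4):
    a,b=E[i],E[(i+1)%4]; X.append(np.linalg.solve(np.array([[a[0],-b[0]],[a[1],-b[1]]]),np.array([b[2]-a[2],b[3]-a[3]]))[0]*np.array(a[:2])+a[2:])
X=np.array(X); print(X,X.mean(0))
E
```

```text
t 43.45 back row 132 width 245 392 tcp [ 0.50387976 -0.35960829  0.22490975] F [ 1.70135198 -0.72019308 -6.39405026] 59.996845722198486
262 bbbbbbbbbbbbbbbbbbrrrrrrrrrrrrrrrrrrgggggggggggrggg
275 bbbbbbbbbbbbbbbbbbgrrrrrrrggggggggggggggggggggggggg
365 bbbbbbbbbbbbbbbbbbrrrrrrrrggggggggggrrrrrrrrggggggg
[[0.6027 0.3502]
 [0.5688 0.2204]
 [0.4347 0.265 ]
 [0.4584 0.3725]]
0 ang 76.05958
1 ang -19.308538
2 ang 76.004684
3 ang -8.431234
[[0.5692 0.2188]
 [0.4325 0.2667]
 [0.4592 0.3738]
 [0.6024 0.3526]] [0.5158 0.303 ]
```

Both pins are carried. The tray is at (0.517, 0.303) with yaw −13.9°. I'll turn, travel there and descend.

Request:
apply_moves([
  {"x": 0,"y": 0,"z": 0,"turn": -0.5},
  {"x": 0,"y": 0,"z": 0,"turn": -0.8},
  {"x": 0,"y": 0,"z": 0,"turn": -0.56},
  {"x": 0.019,"y": 0.074,"z": 0,"turn": 0},
  {"x": 0.034,"y": 0.129,"z": 0,"turn": 0},
  {"x": 0.044,"y": 0.166,"z": 0,"turn": 0},
  {"x": 0.048,"y": 0.185,"z": 0,"turn": 0},
  {"x": 0.048,"y": 0.185,"z": 0,"turn": 0},
])

```text
time: 44.35
tcp_pos: [0.4993, -0.1656, 0.2192]
orientation: [179.9, -0.1, 166.0]
contact_force: [1.0, 1.5, -8.2]
width: 0.0194
finger_force: 60.0
```

Request:
apply_moves([
  {"x": 0.048,"y": 0.185,"z": 0,"turn": 0},
  {"x": 0.048,"y": 0.185,"z": 0,"turn": 0},
  {"x": 0.048,"y": 0.185,"z": 0,"turn": 0},
  {"x": 0.048,"y": 0.185,"z": 0,"turn": 0},
  {"x": 0.048,"y": 0.185,"z": 0,"turn": 0},
  {"x": 0.048,"y": 0.185,"z": 0,"turn": 0},
  {"x": 0.048,"y": 0.185,"z": 0,"turn": 0},
  {"x": 0.048,"y": 0.185,"z": 0,"turn": 0},
])

```text
time: 45.15
tcp_pos: [0.4948, 0.2164, 0.2195]
orientation: [-179.9, -0.1, 166.1]
contact_force: [0.5, 0.2, -6.9]
width: 0.0197
finger_force: 60.0
```

Request:
apply_moves([
  {"x": 0.044,"y": 0.166,"z": 0,"turn": 0},
  {"x": 0.034,"y": 0.129,"z": 0,"turn": 0},
  {"x": 0.019,"y": 0.074,"z": 0,"turn": 0},
  {"x": 0,"y": 0,"z": 0,"turn": 0},
  {"x": 0,"y": 0,"z": 0.05,"turn": 0},
  {"x": 0,"y": 0,"z": 0.08,"turn": 0},
  {"x": 0,"y": 0,"z": 0.08,"turn": 0},
  {"x": 0,"y": 0,"z": 0.03,"turn": 0},
])

```text
time: 45.95
tcp_pos: [0.4925, 0.3079, 0.1567]
orientation: [-179.8, -0.3, 166.0]
contact_force: [-0.6, -0.0, -8.3]
width: 0.0198
finger_force: 60.0
```

```bash
python3 tilt.py; python3 - <<'E'
from h import *
np.set_printoptions(precision=4,suppress=True)
st=manip.sense(); print(st["orientation"])
c=cam("wrist"); m=mask(c["image"],*YEL); m[262:]=0
k=big(m)[0]; q=quad(k); T=tcp(st); p=ray(c,q,.02)
print(q.tolist(),p.tolist()); t=np.array([.517,.3027]);a=np.radians(-13.9);u=np.array([np.cos(a),np.sin(a)]);v=np.array([-u[1],u[0]])
print("tray-frame px quad (mm)",(1000*np.c_[(p-t)@u,(p-t)@v]).round(1).tolist(),"tcp",1000*((st["tcp_pos"][:2]-t)@np.c_[u,v]))
E
```

```text
t 45.95 back row 132 width 244 392 tcp [0.49251632 0.30791901 0.15670454] F [-0.64724339 -0.04062361 -8.33889587] 59.99668836593628
262 ggggggggggggggggggrrrrrrrrrrrrrrrrrrgggggggggggrggg
275 ggggggggggggggggggrrrrrrrrggggggggggggggggggggggggg
365 ggggggggggggggggggrrrrrrrrggggggggggrrrrrrrrggggggg
[-179.755    -0.3169  166.0241]Traceback (most recent call last):
  File "<stdin>", line 5, in <module>
IndexError: list index out of range
```

Request:
apply_moves([
  {"x": 0,"y": 0,"z": 0.05,"turn": 0},
  {"x": 0,"y": 0,"z": 0.06,"turn": 0},
  {"x": 0,"y": 0,"z": 0.05,"turn": 0},
  {"x": 0,"y": 0,"z": 0.03,"turn": 0},
  {"x": 0,"y": 0,"z": 0.01,"turn": 0},
  {"x": 0,"y": 0,"z": 0,"turn": 0},
  {"x": 0,"y": 0,"z": 0,"turn": 0},
  {"x": 0,"y": 0,"z": 0,"turn": 0},
])

```text
time: 46.85
tcp_pos: [0.4952, 0.3103, 0.1117]
orientation: [180.0, 0.1, 166.1]
contact_force: [-0.2, 0.6, -7.4]
width: 0.0197
finger_force: 60.0
```

```bash
python3 tilt.py; python3 - <<'E'
from h import *
st=manip.sense(); t=np.array([.517,.3027]);a=np.radians(-13.9);u=np.array([np.cos(a),np.sin(a)]);v=np.array([-u[1],u[0]])
print("tcp in tray mm",1000*((st["tcp_pos"][:2]-t)@np.c_[u,v]))
c=cam("wrist"); m=mask(c["image"],*YEL); ys,xs=np.where(m[:262]>0); print(len(ys)); 
for k in big(m,3): b=cv2.boundingRect(k); p=ray(c,[[b[0],b[1]],[b[0]+b[2],b[1]+b[3]]],.02)-t; print(b,(1000*np.c_[p@u,p@v]).round(1).tolist())
E
```

```text
t 46.85 back row 132 width 244 392 tcp [0.49523066 0.31025216 0.1116536 ] F [-0.18907159  0.5938725  -7.44322689] 59.99679923057556
262 ggggggggggggggggggrrrrrrrrrrrrrrrrrrgggggggggggrggg
275 ggggggggggggggggggrrrrrrrrggggggggggggggggggggggggg
365 ggggggggggggggggggrrrrrrrrggggggggggrrrrrrrrggggggg
tcp in tray mm [-22.99606395   2.04530081]
0
(378, 281, 1, 1) [[47.4, 54.2], [48.3, 55.1]]
(373, 285, 1, 1) [[51.1, 50.2], [52.0, 51.0]]
(260, 286, 1, 1) [[51.9, -45.4], [52.9, -44.6]]
```

Request:
apply_moves([
  {"x": 0,"y": -0.006,"z": 0.02,"turn": 0},
  {"x": 0,"y": -0.006,"z": 0.02,"turn": 0},
  {"x": 0,"y": 0,"z": 0.01,"turn": 0},
  {"x": -0.012,"y": 0,"z": 0.0075,"turn": 0},
  {"x": -0.014,"y": 0,"z": 0.0075,"turn": 0},
  {"x": -0.014,"y": 0,"z": 0.0075,"turn": 0},
  {"x": -0.014,"y": 0,"z": 0.0075,"turn": 0},
  {"x": 0,"y": 0,"z": 0,"turn": 0},
], newtons=9)

```text
time: 47.75
tcp_pos: [0.5096, 0.3036, 0.0922]
orientation: [179.9, 0.2, 166.1]
contact_force: [4.3, -2.3, 5.0]
width: 0.0201
finger_force: 9.0
```

```bash
python3 tilt.py
```

```text
t 47.75 back row 118 width 241 396 tcp [0.50955006 0.30364881 0.0921706 ] F [ 4.3004873  -2.26153988  4.98161584] 9.000387042760849
262 gggggggggggggggrrrrrrrrrrrrrrrrrgggggggggggrrrrrggg
275 gggggggggggggggrrrrrrrggggggggggggggggggggggggggggg
365 gggggggggggggggrrrrrrrggggggggggrrrrrrrrrrrrggggggg
```

Request:
apply_moves([
  {"x": -0.011,"y": 0,"z": 0.007,"turn": 0},
  {"x": -0.011,"y": 0,"z": 0.007,"turn": 0},
  {"x": -0.01,"y": 0,"z": 0.007,"turn": 0},
  {"x": -0.01,"y": 0,"z": 0.007,"turn": 0},
  {"x": -0.01,"y": 0,"z": 0.008,"turn": 0},
  {"x": -0.01,"y": 0,"z": 0.008,"turn": 0},
  {"x": -0.008,"y": 0,"z": 0.006,"turn": 0},
  {"x": 0,"y": 0,"z": 0,"turn": 0},
])

```text
time: 48.6
tcp_pos: [0.5258, 0.2998, 0.0797]
orientation: [179.9, 0.2, 166.1]
contact_force: [3.8, -2.4, 5.6]
width: 0.0203
finger_force: 9.0
```

```bash
python3 tilt.py
```

```text
t 48.6 back row 102 width 234 402 tcp [0.52575199 0.29975214 0.07966161] F [ 3.80500468 -2.40861249  5.60427828] 9.000301659107208
262 gggggggggggrrrrrrrrrrrrrrrrrgggggggggggrrrrrrgggggg
275 gggggggggggrrrrrrggggggggggggggggggggggrrrrgggggggg
365 gggggggggggrrrrrrgggggggggggrrrrrrrrrrrrrrrrggggggg
```

Request:
apply_moves([
  {"x": -0.007,"y": 0,"z": 0.007,"turn": 0},
  {"x": -0.007,"y": 0,"z": 0.007,"turn": 0},
  {"x": -0.006,"y": 0,"z": 0.007,"turn": 0},
  {"x": -0.004,"y": 0,"z": 0.006,"turn": 0},
  {"x": 0,"y": 0,"z": 0,"turn": 0},
  {"x": 0,"y": 0,"z": 0,"turn": 0},
  {"x": 0,"y": 0,"z": 0,"turn": 0},
  {"x": 0,"y": 0,"z": 0,"turn": 0},
])

```text
time: 49.45
tcp_pos: [0.5314, 0.2984, 0.0735]
orientation: [179.9, 0.2, 166.1]
contact_force: [1.3, -2.8, 9.2]
width: 0.0199
finger_force: 9.0
```

```bash
cat > chk.py <<'E'
from h import *
st=manip.sense(); t=np.array([.517,.3027]);a=np.radians(-13.9);u=np.array([np.cos(a),np.sin(a)]);v=np.array([-u[1],u[0]])
print("tcp in tray mm",1000*((st["tcp_pos"][:2]-t)@np.c_[u,v]))
c=cam("wrist"); m=mask(c["image"],*YEL)
for k in big(m,4):
    if cv2.contourArea(k)>15: b=quad(k); p=ray(c,b,.024)-t; print(b.tolist(),(1000*np.c_[p@u,p@v]).round(1).tolist())
r=cv2.inRange(cv2.cvtColor(c["image"],cv2.COLOR_BGR2HSV),(0,120,60),(8,255,255)); ys,xs=np.where(r[:200]>0); y=ys.min()
for yy in (y+2,y+6): w=xs[ys==yy]; p=ray(c,[[w.min(),yy],[w.max()+1,yy]],.05)-t; print("back rim",yy,(1000*np.c_[p@u,p@v]).round(1).tolist())
E
python3 tilt.py; python3 chk.py
```

```text
t 49.45 back row 96 width 231 405 tcp [0.53138013 0.2984363  0.07350231] F [ 1.34727237 -2.7910361   9.21274265] 9.000593572854996
262 gggggggggrrrrrrrrrrrrrrrrrrgggggggggggrrrrrgggggggg
275 gggggggggrrrrrrgggggggggggggggggggggggrrrrrgggggggg
365 gggggggggrrrrrrggggggggggggrrrrrrrrrrrrrrrrgggggggg
tcp in tray mm [14.97498311 -0.66655301]
[[388, 85], [369, 95], [236, 94], [236, 79]] [[-68.1, 44.1], [-62.2, 32.6], [-62.8, -49.6], [-71.6, -49.1]]
[[417, 262], [404, 262], [407, 127], [414, 151]] [[49.3, 70.0], [49.3, 61.0], [-42.8, 57.3], [-27.7, 62.8]]
[[235, 201], [233, 262], [230, 253], [232, 201]] [[5.4, -54.2], [49.2, -58.2], [42.4, -59.9], [5.4, -56.2]]
back rim 98 [[-59.2, -46.5], [-59.2, 49.1]]
back rim 102 [[-57.1, -45.0], [-57.1, 48.2]]
```

Request:
apply_moves([
  {"x": 0.006,"y": 0,"z": 0,"turn": 0},
  {"x": 0.006,"y": 0.004,"z": 0.004,"turn": 0},
  {"x": 0.004,"y": 0,"z": 0.004,"turn": 0},
  {"x": 0,"y": 0,"z": 0.004,"turn": 0},
  {"x": 0,"y": 0,"z": 0,"turn": 0},
  {"x": 0,"y": 0,"z": 0,"turn": 0},
  {"x": 0,"y": 0,"z": 0,"turn": 0},
  {"x": 0,"y": 0,"z": 0,"turn": 0},
], newtons=6)

```text
time: 50.35
tcp_pos: [0.5279, 0.2994, 0.0701]
orientation: [-180.0, 0.2, 166.1]
contact_force: [1.7, -5.0, 7.7]
width: 0.0197
finger_force: 6.0
```

```bash
python3 tilt.py; python3 chk.py
```

```text
t 50.35 back row 103 width 230 407 tcp [0.52787834 0.29936003 0.07013135] F [ 1.70767408 -4.97005288  7.74087192] 6.000733561813831
262 gggggggggggrrrrrrrrrrrrrrrrrgggggggggggrrrrrrgggggg
275 gggggggggggrrrrrgggggggggggggggggggggggrrrrgggggggg
365 gggggggggggrrrrrggggggggggggrrrrrrrrrrrrrrrrggggggg
tcp in tray mm [11.36648777 -0.61915673]
[[235, 101], [235, 84], [398, 92], [383, 101]] [[-62.1, -49.7], [-72.0, -49.1], [-67.4, 49.6], [-62.1, 40.8]]
[[408, 124], [414, 138], [417, 262], [405, 262]] [[-48.4, 56.9], [-39.8, 61.2], [44.2, 68.9], [44.2, 60.7]]
[[234, 208], [232, 261], [230, 262], [231, 208]] [[5.7, -54.4], [43.4, -58.0], [44.1, -59.4], [5.7, -56.4]]
back rim 104 [[-59.5, -46.4], [-59.5, 49.5]]
back rim 108 [[-57.4, -44.9], [-57.4, 47.5]]
```

Request:
apply_moves([
  {"x": 0,"y": 0,"z": 0,"turn": 0},
  {"x": 0,"y": 0,"z": 0,"turn": 0},
  {"x": 0,"y": 0,"z": 0,"turn": 0},
  {"x": 0,"y": 0,"z": 0,"turn": 0},
  {"x": 0,"y": 0,"z": -0.05,"turn": 0},
  {"x": 0,"y": 0,"z": -0.1,"turn": 0},
  {"x": 0,"y": 0,"z": -0.15,"turn": 0},
  {"x": 0,"y": 0,"z": -0.15,"turn": 0},
], jaw=-0.3)

```text
time: 51.25
tcp_pos: [0.5258, 0.3001, 0.1828]
orientation: [-180.0, -0.0, 166.1]
contact_force: [1.0, -0.0, 0.8]
width: 0.0601
finger_force: 0.0
```

```bash
python3 tilt.py; python3 chk.py; python3 - <<'E'
from h import *
t=np.array([.517,.3027]);a=np.radians(-13.9);u=np.array([np.cos(a),np.sin(a)]);v=np.array([-u[1],u[0]])
c=cam("scene"); im=c["image"]; hs=cv2.cvtColor(im,cv2.COLOR_BGR2HSV)
Ti=np.linalg.inv(c["T"])
def px(uu,vv,z):
    p=Ti@np.r_[t+uu*u+vv*v,z,1]; return int(round(c["cx"]+c["f"]*p[0]/-p[2])),int(round(c["cy"]-c["f"]*p[1]/-p[2]))
for vv in (-.03,0,.03):
    print(vv,[(int(x*1000),*hs[px(x,vv,.006)[::-1]].tolist()) for x in np.arange(-.02,.085,.006)])
E
```

```text
t 51.25 back row 111 width 264 372 tcp [0.52578725 0.30008954 0.1828425 ] F [ 1.015046   -0.03796079  0.75147228] 0.0
262 gggggggggggggggggggrrrrrrrrrrrggggrrrrrrrrrrrgggg..
275 gggggggggggggrrrrrrrrrrrggggggggrrrrggggggggggggggg
365 gggggggggggggrrrrrrrrrrrrrrrrrrrrrrrggggggggggggggg
tcp in tray mm [12.5995579   1.94587875]
[[262, 94], [375, 94], [381, 226]] [[-70.8, -48.4], [-70.9, 58.7], [61.0, 70.4]]
[[375, 232], [262, 235], [270, 230], [368, 226]] [[67.6, 64.4], [70.6, -54.1], [65.1, -45.6], [61.0, 56.8]]
[[258, 197], [258, 212], [256, 226], [256, 202]] [[29.6, -56.5], [45.5, -57.2], [60.7, -60.0], [34.8, -58.8]]
[[259, 178], [259, 193], [257, 195], [257, 184]] [[9.9, -54.7], [25.4, -55.3], [27.5, -57.5], [16.1, -57.0]]
back rim 108 [[-57.7, -45.8], [-57.7, 47.8]]
back rim 112 [[-54.3, -45.9], [-54.3, 48.8]]
-0.03 [(-20, 179, 166, 69), (-14, 2, 159, 74), (-8, 179, 102, 75), (-1, 0, 87, 76), (4, 2, 158, 76), (9, 0, 164, 73), (16, 0, 208, 76), (22, 179, 205, 81), (28, 0, 151, 93), (34, 6, 42, 86), (39, 50, 9, 84), (46, 25, 43, 102), (52, 23, 171, 158), (57, 24, 189, 159), (64, 24, 222, 123), (69, 24, 214, 106), (76, 23, 126, 109), (82, 22, 64, 124)]
0 [(-20, 65, 17, 90), (-14, 60, 9, 86), (-8, 60, 9, 87), (-1, 18, 17, 77), (4, 3, 106, 77), (9, 2, 221, 76), (16, 0, 234, 73), (22, 1, 149, 77), (28, 11, 25, 81), (34, 10, 9, 81), (39, 72, 15, 86), (46, 25, 48, 96), (52, 23, 145, 118), (57, 23, 159, 104), (64, 24, 218, 109), (69, 24, 210, 108), (76, 23, 155, 102), (82, 24, 137, 97)]
0.03 [(-20, 66, 14, 91), (-14, 68, 11, 89), (-8, 60, 6, 82), (-1, 30, 13, 79), (4, 4, 121, 76), (9, 0, 208, 76), (16, 0, 202, 77), (22, 2, 154, 76), (28, 7, 40, 82), (34, 23, 13, 80), (39, 75, 12, 86), (46, 30, 21, 84), (52, 23, 113, 97), (57, 24, 159, 104), (64, 24, 223, 105), (69, 24, 215, 108), (76, 24, 185, 105), (82, 26, 54, 117)]
```

Request:
apply_moves([
  {"x": 0.04,"y": 0,"z": -0.06,"turn": 0},
  {"x": 0,"y": 0,"z": 0,"turn": 0},
  {"x": 0,"y": 0,"z": 0,"turn": 0},
  {"x": 0,"y": 0,"z": 0,"turn": 0},
  {"x": 0,"y": 0,"z": 0,"turn": 0},
  {"x": 0,"y": 0,"z": 0,"turn": 0},
  {"x": 0,"y": 0,"z": 0,"turn": 0},
  {"x": 0,"y": 0,"z": 0,"turn": 0},
])

```text
time: 52.2
tcp_pos: [0.5165, 0.3025, 0.196]
orientation: [-180.0, -0.0, 166.1]
contact_force: [0.2, 0.6, -1.2]
width: 0.0595
finger_force: 0.0
```

```bash
python3 - <<'E'
from h import *
t=np.array([.517,.3027]);a=np.radians(-13.9);u=np.array([np.cos(a),np.sin(a)]);v=np.array([-u[1],u[0]])
prev=None
for i in range(2):
    c=cam("wrist"); im=c["image"]; hs=cv2.cvtColor(im,cv2.COLOR_BGR2HSV)
    g=((hs[...,1]<60)&(hs[...,2]>75)).astype(np.uint8)*255
    yy,xx=np.mgrid[:400,:640]; p=ray(c,np.c_[xx.ravel(),yy.ravel()],.03)-t; U=(p@u).reshape(400,640);V=(p@v).reshape(400,640)
    g[(U<-.06)|(U>.075)|(abs(V)>.055)]=0
    for k in big(g,5):
        if cv2.contourArea(k)>30: b=cv2.boxPoints(cv2.minAreaRect(k)); q=ray(c,b,.025)-t; print(i,cv2.contourArea(k),(1000*np.c_[q@u,q@v]).round().tolist())
    if prev is not None: print("motion",cv2.absdiff(im,prev)[90:240,240:400].mean())
    prev=im
y=mask(im,*YEL); k=big(y)[0]; print("tray",[(1000*((ray(c,k[:,0],.02)-t)@w)).round(1)[[0]].tolist() and (1000*((ray(c,k[:,0],.02)-t)@w).min().round(4),1000*((ray(c,k[:,0],.02)-t)@w).max().round(4)) for w in (u,v)])
r=mask(im,*RED); k=np.vstack([x for x in big(r,4) if cv2.contourArea(x)>30]); print("red z.05",[(1000*((ray(c,k[:,0],.05)-t)@w).min(),1000*((ray(c,k[:,0],.05)-t)@w).max()) for w in (u,v)])
print(manip.sense()["time"],manip.sense()["tcp_pos"])
E
```

```text
0 2963.0 [[-59.0, -43.0], [-59.0, 42.0], [11.0, 44.0], [11.0, -45.0]]
0 2350.5 [[29.0, -52.0], [29.0, 54.0], [63.0, 55.0], [63.0, -53.0]]
0 412.5 [[72.0, -56.0], [72.0, 56.0], [77.0, 56.0], [76.0, -56.0]]
0 92.0 [[-60.0, -56.0], [-60.0, -52.0], [-8.0, -54.0], [-8.0, -58.0]]
1 2918.0 [[-59.0, -44.0], [-59.0, 42.0], [11.0, 44.0], [11.0, -46.0]]
1 2350.0 [[29.0, -52.0], [29.0, 54.0], [63.0, 56.0], [63.0, -53.0]]
1 412.0 [[72.0, -56.0], [72.0, 55.0], [77.0, 55.0], [77.0, -56.0]]
1 89.0 [[-60.0, -55.0], [-60.0, -52.0], [-8.0, -54.0], [-8.0, -58.0]]
motion 3.1573333333333333
tray [(np.float64(-72.0), np.float64(62.5)), (np.float64(-50.3), np.float64(70.7))]
red z.05 [(np.float64(-60.88236226130931), np.float64(53.58439793186204)), (np.float64(-53.91002832175188), np.float64(56.48421237701266))]
52.3 [0.51655405 0.30252291 0.19607468]
```

```bash
python3 -c "
from bench import job; print(job.hand_in())"
```

```text
the job is handed in; nothing more can be done
None
```

I handed the job in at about 52 s; no verdict came back. My last camera measurements show the scoop released and down in the yellow tray, about 1–5 mm from centre, with both pins at rest in its pan.

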